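Rack the cleaned window plates and close the keeper

ROBOT

A 7-joint arm with a two-finger parallel gripper is mounted at the origin on the work surface. World frame = base frame: x ahead of the robot, y to its left, z up, the work surface at z = 0. Lengths are in m, angles in rad, forces in N, time in s.
With the tool pointing down it reaches from about 0.425 to 0.925 m from the base axis. Payload 6.8 kg.
Tool frame: the origin (TCP) lies at the very end of the fingers, on their centre line; the grasp point (between the pads) lies 19 mm behind it (r.grip_depth is the distance from the TCP to the grasp point, in m); z points along the fingers, y is the direction in which the jaws open and shut (so a half turn about z gives the same grasp; the last joint's range is limited). The gripper opens to 85 mm and grips with 20 to 120 N. Pads are 22 mm wide; open, the fingers measure 114 mm over their backs; the gripper's body (76 mm by 85 mm) begins 54 mm behind the grasp point. The pads swing forward as they close: fully open they stand 13 mm farther back than shut.
Start: joints at [-1.378, 0.477, 0.022, 1.555, -0.011, 1.109, -0.083], TCP at [0.2, 0.645, 0.231] pointing down, gripper open.
Joint ranges: [-2.96, 2.96], [-0.34, 2.1], [-1.41, 1.46], [0.24, 2.44], [-1.37, 4.51], [0.17, 1.92], [-2.96, 2.96]. Speed limits (rad/s): [2.39, 2.39, 3.14, 3.14, 3.14, 3.14, 3.14].

INTERFACE

Orientations are given as a rotation vector (axis times angle).
In Python, from bench import r, grab_frame gives the robot as it stands. The module is installed in compiled form; this text tells all that it offers.
- The arm moves only by the tool play_rows, never from a script. Its argument "increments" is a list of rows, each a list of 7 numbers: the shift along the tool's x, y, z in mm, then the turn, a rotation vector about the tool's x, y, z in rad, then the closure in counts, from 0 (fully open) to 255 (shut). In form: [[tx, ty, tz, rx, ry, rz, claw], ...]. A call has 1 to 5 rows; each row shifts and turns the pose as measured when the row begins, along the tool's axes as they then stand; what a row does not reach is not made up. A row lasts 1/10 s, in which the tool goes at most 50 mm and 8.59 degrees, less where a joint would pass 70% of its speed; a pose out of reach is approached as far as the arm can. A call is refused whole if a number of a shift passes 50 or a number of a turn 0.15, either way. A call with a gripper value outside its range is refused whole. The fingers move at their own pace and stop on an object; "force" is the grip in N (left out, the last holds). Time passes only in rows, so rows that do not move let the fingers close. It gives the time, the measured TCP pose, the force and the opening at its end, in the units of the state.
- r.get_obs(): the state, without advancing time (a new reading comes with each control period).
- grab_frame(name): name is "scene" or "top"; returns a dict with "color" (480x640x3 uint8, blue, green, red), "depth" (480x640 float32, m along the optical axis (not along the pixel's ray), 0 where there is no reading), "K" (3x3 intrinsics, pixels), "T" (4x4, takes a point from camera to world coordinates). Camera axes: x right, y up, looking along -z (the intrinsics and any distortion apply to the point x, -y, -z); pixel columns grow to the right and rows downward; lengths in m; the calibration is good to about 2 mm. A picture is of the moment at which its call begins.
- r.hand_in(): hands the job in, once; it reports no verdict.
The state is a dict: "clock": time; "joints": joint angles; "qvel": joint speeds; "tau": joint torques, N m; "tcp_pos": TCP position; "orientation": TCP orientation; "contact_force": force on the tool from outside, world axes, zero at the start; "moment": the same for the moment, N m; "grip_width": finger opening in m.
Only numpy, scipy, OpenCV 4.12 (cv2) and the standard library are available. Lean on these libraries where they do the work, as an engineer would, in place of code of your own. Each camera call takes 0.05 s, during which the arm holds its last target.

TASK

Take the two cleaned window plates off the draining easel and stand each on edge in the drying rack, strip upwards, fully down in the slot whose end tabs match its strip (blue in blue, yellow in yellow); lower them in rather than dropping them, and let go. Then swing the rack's red keeper bar fully closed over the plates. Leave the plate already in the rack and the other things on the bench where they are.

Things in the scene. Friction and masses are not known exactly. Their poses are not given: they have to be found in the camera images.
- plate_blue: window plate with the blue strip: aluminium frame with a pane, 90 wide x 100 high x 8 mm thick, 0.11 to 0.23 kg. Origin: middle of the bottom edge, mid thickness; z runs up the plate to its top edge, whose last 14 mm is the blue strip; x is the face normal, y the width. Starts on the easel, its top leaning 0.50 rad from vertical towards the robot; its upper 45 mm is free on both faces.
- plate_yellow: window plate with the yellow strip: aluminium frame with a pane, 90 wide x 100 high x 8 mm thick, 0.11 to 0.23 kg. Origin: middle of the bottom edge, mid thickness; z runs up the plate to its top edge, whose last 14 mm is the yellow strip; x is the face normal, y the width. Starts on the easel, its top leaning 0.50 rad from vertical towards the robot; its upper 45 mm is free on both faces.
- plate_black: window plate with the black strip: aluminium frame with a pane, 90 wide x 100 high x 8 mm thick, 0.11 to 0.23 kg. Origin: middle of the bottom edge, mid thickness; z runs up the plate to its top edge, whose last 14 mm is the black strip; x is the face normal, y the width. It already stands in the slot with the black tabs and is to stay there.
- slot_blue: slot marked by blue end tabs. Origin at the centre of the slot's floor, which is 12 mm above the work surface; x is across the slot (its narrow way), y along it, z up. A seated plate has its origin here and its x parallel to this x, either way round.
- slot_yellow: slot marked by yellow end tabs. Origin at the centre of the slot's floor, which is 12 mm above the work surface; x is across the slot (its narrow way), y along it, z up. A seated plate has its origin here and its x parallel to this x, either way round.
- slot_orange: slot marked by orange end tabs (stays empty). Origin at the centre of the slot's floor, which is 12 mm above the work surface; x is across the slot (its narrow way), y along it, z up. A seated plate has its origin here and its x parallel to this x, either way round.
- slot_black: slot marked by black end tabs (holds the black-strip plate). Origin at the centre of the slot's floor, which is 12 mm above the work surface; x is across the slot (its narrow way), y along it, z up. A seated plate has its origin here and its x parallel to this x, either way round.
- rack: fixed white rack, base 275 x 150 x 12 mm, origin under its centre, y roughly away from the robot. Four slots 55 mm apart in a row along x; each runs along y, 11 mm wide between fins 100 mm long, 43 mm above the bench, flaring to a 22 mm mouth at 53 mm. Tabs (tops 46 mm above the bench) close the slot ends, 108 mm apart. Which colour marks which slot changes.
- keeper (a joint): hinge of the keeper: two side arms and a red bar. 0 = closed on its stop, bar 4 mm above seated plates; 1.25 to 1.5 rad at the start = swung back away from the robot, clear of the slots. Hinge line along the rack's x at rack y = +60 mm, 70 mm above the bench; bar 79 mm from it. Stiff: stays where left, about 2 N at the bar moves it, about 4 N pressed straight down.
- keeper_bar (a point): middle of the red keeper bar, on its centre line (bar 12 mm thick, 268 mm long, along the rack's x). Closed: above the rack's middle, rack y = 0, 122 mm above the bench. Open at the start: rack y +90 to +108 mm, 133 to 143 mm up.
- easel: fixed grey draining easel, base 130 x 250 x 12 mm, origin under its centre; its x points roughly away from the robot. The two plates lean on it side by side, 110 to 130 mm apart centre to centre, in either order, bottoms on a lip about 35 mm up, top edges about 123 mm up and nearer the robot.
- wash_bottle: white wash bottle with blue cap, 170 mm high, origin under its centre; bystander
- jar: amber jar, 85 mm high, origin under its centre; bystander
- beaker: glass cup, 90 mm high, origin under its centre; bystander
- driver: screwdriver lying on the bench, 180 mm long, origin mid-length; bystander
- spanner: spanner lying on the bench, 150 mm long, origin mid-length; bystander

How it is judged:
By the outcome, as a careful person would: the job done as asked, in the order asked, and still so for the second after the job is handed in, with the robot touching nothing.
It also fails if it takes over 72 s, if anything falls off the work surface, if the arm or the gripper's body presses on something with over 40 N, if the wrist force passes 120 N, or if a joint passes its speed limit or range.

## Working session

There is one attempt and no reset: what is moved stays moved. The work goes in short steps, Python scripts to look and compute and a tool call to move; the robot and the scene stay as the last step left them, time stands still between calls to the robot, and variables do not carry over. Pictures are saved under pics/ and viewed, and the job is handed in when it is done.

Besides the shell and the picture viewer there is one more tool, called after "Emit:" as a command line: name --pt "numbers of a row" for each row, then --argument value for the rest. play_rows: Moves the arm, as the interface text tells. Its arguments: {"type":"object","properties":{"increments":{"type":"array","items":{"type":"array","items":{"type":"number"}}},"force":{"type":"number"}},"required":["increments"]}

```bash
mkdir -p pics; ls
cat > h.py <<'E'
from bench import r, grab_frame
import numpy as np, cv2
from scipy.spatial.transform import Rotation as R
def save(f,n,crop=None,s=1):
    c=f["color"]
    if crop: c=c[crop[1]:crop[3],crop[0]:crop[2]]
    if s!=1: c=cv2.resize(c,None,fx=s,fy=s,interpolation=cv2.INTER_CUBIC)
    cv2.imwrite("pics/"+n,c)
def p3(f,u,v,d=None):
    K=f["K"]; 
    if d is None: d=f["depth"][int(round(v)),int(round(u))]
    x=(u-K[0,2])/K[0,0]*d; y=(v-K[1,2])/K[1,1]*d
    return (f["T"]@np.array([x,-y,-d,1]))[:3]
def cloud(f):
    K=f["K"];d=f["depth"];v,u=np.mgrid[:480,:640]
    P=np.stack([(u-K[0,2])/K[0,0]*d,-(v-K[1,2])/K[1,1]*d,-d],-1)
    return P@f["T"][:3,:3].T+f["T"][:3,3]
def state():
    o=r.get_obs()
    print({k:np.round(o[k],4) for k in o if k not in("tau","qvel")})
    print(np.round(R.from_rotvec(o["orientation"]).as_matrix(),3))
E
python3 - <<'E'
from h import *
for n in("scene","top"):
    f=grab_frame(n); save(f,n+"0.png"); print(f["K"],f["T"]); np.savez("f_"+n,**f)
state()
E
```

```text
pics
[[452.35921799   0.         321.60878295]
 [  0.         452.35921799 242.10706221]
 [  0.           0.           1.        ]] [[ 0.05056692 -0.77137983  0.63436279  1.21975701]
 [ 0.99861294  0.02972255 -0.04346001 -0.01086399]
 [ 0.0146693   0.63568053  0.77181285  0.89455822]
 [ 0.          0.          0.          1.        ]]
[[522.35417731   0.         323.09549836]
 [  0.         522.35417731 227.72585209]
 [  0.           0.           1.        ]] [[ 1.49680084e-02  9.97241840e-01 -7.26957479e-02  4.94933897e-01]
 [-9.99887758e-01  1.49761058e-02 -4.33712133e-04  4.98060043e-02]
 [ 6.56183327e-04  7.26940802e-02  9.97354070e-01  1.48725668e+00]
 [ 0.00000000e+00  0.00000000e+00  0.00000000e+00  1.00000000e+00]]
{'clock': np.float64(0.1), 'joints': array([-1.3781,  0.4777,  0.0223,  1.5563, -0.0115,  1.1093, -0.0831]), 'tcp_pos': array([0.1998, 0.6442, 0.2304]), 'orientation': array([-4.707e-01, -3.106e+00,  2.500e-03]), 'contact_force': array([1.0651, 0.3186, 0.1023]), 'moment': array([-0.0186, -0.026 ,  0.0439]), 'grip_width': np.float64(0.0854)}
[[-0.955  0.296 -0.   ]
 [ 0.296  0.955 -0.002]
 [-0.    -0.002 -1.   ]]
```

View pics/scene0.png

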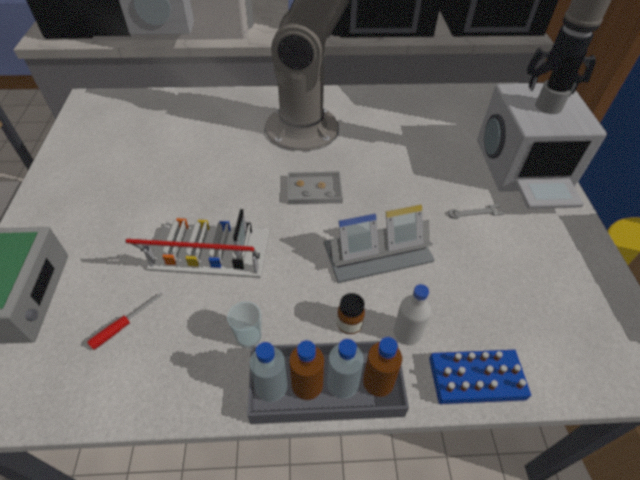

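View pics/top0.png

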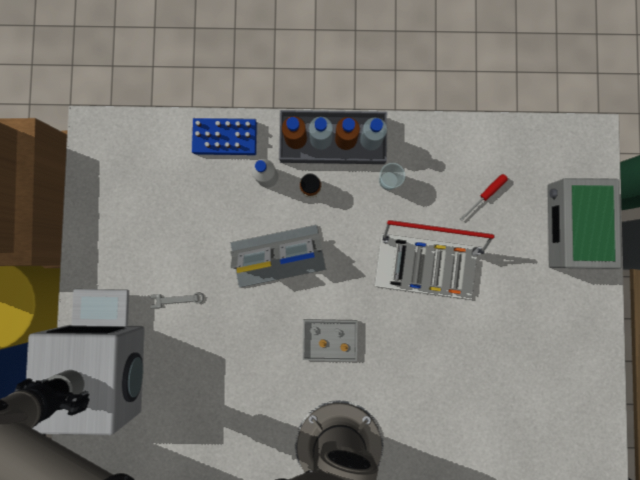

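Run:
```python
from h import *
f=dict(np.load("f_top.npz"));s=dict(np.load("f_scene.npz"))
save(f,"tr.png",(365,210,505,310),5.5); save(f,"te.png",(220,215,340,295),6)
save(s,"sr.png",(120,200,280,285),5); save(s,"se.png",(315,195,445,285),6)
```

```text
(no output)
```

View pics/tr.png

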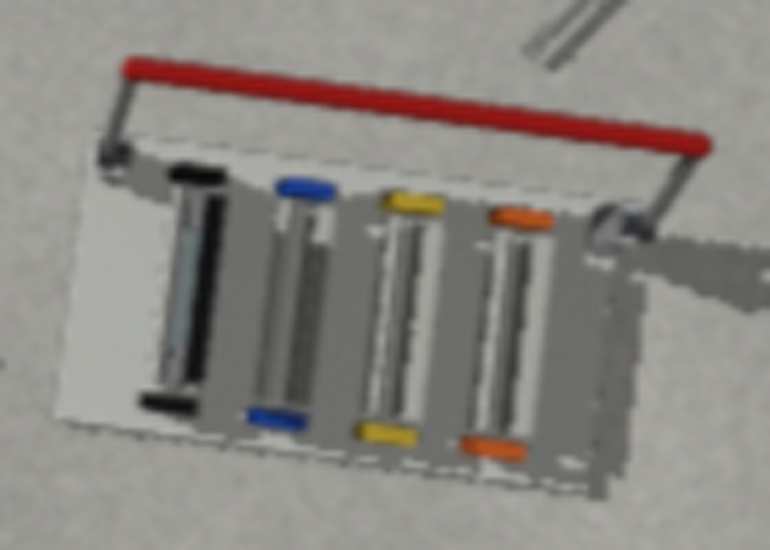

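View pics/te.png

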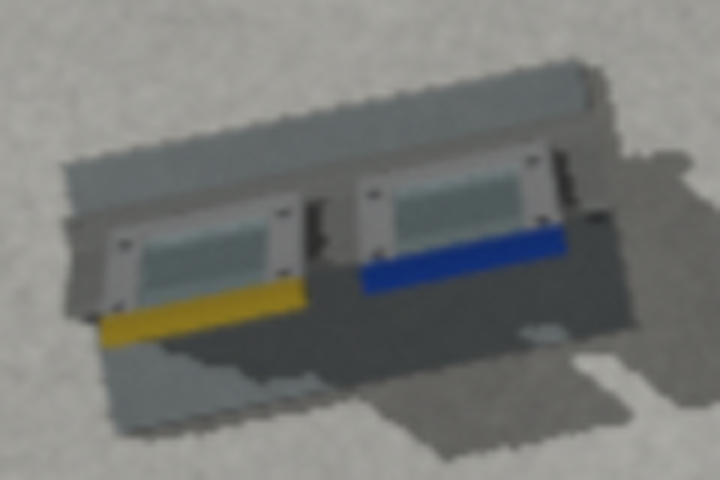

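View pics/sr.png

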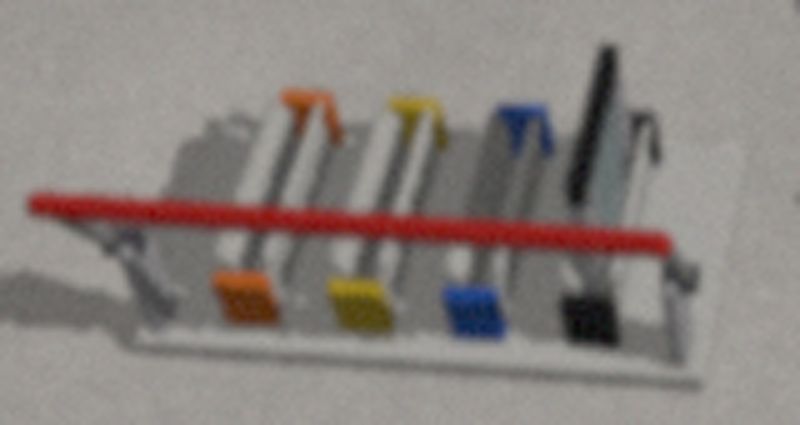

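View pics/se.png

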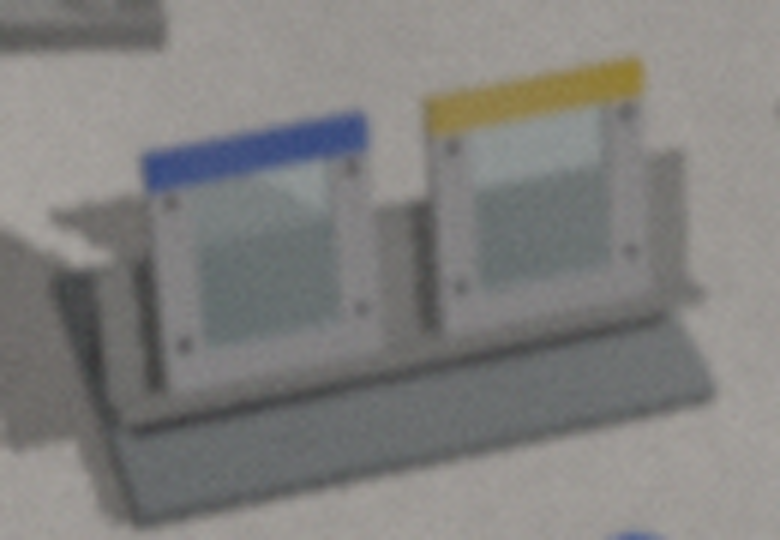

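```bash
cat > rk.py <<'E'
from h import *
def ray(f,u,v,z):
    o=f["T"][:3,3]; d=p3(f,u,v,1.0)-o; return o+d*(z-o[2])/d[2]
E
python3 - <<'E'
from rk import *
f=dict(np.load("f_top.npz"));s=dict(np.load("f_scene.npz"))
T={'blue':((306,189),(277,419)),'yellow':((415,203),(387,435)),'orange':((521,219),(494,449)),'black':((198,174),(168,404))}
for k,(a,b) in T.items():
    A=ray(f,365+a[0]/5.5-.4,210+a[1]/5.5-.4,.046);B=ray(f,365+b[0]/5.5-.4,210+b[1]/5.5-.4,.046)
    d=A-B;print(k,np.round((A+B)/2,4),np.round(np.linalg.norm(d),4),'ang',round(np.degrees(np.arctan2(d[1],d[0])),2))
# scene: top inner tabs near: (sr scale 5 off 120,200)
def S(u,v,z): return ray(s,120+u/5-.4,200+v/5-.4,z)
for k,a,b in(('blue',(525,112),(470,292)),('yellow',(418,106),(360,285)),('orange',(308,98),(245,278))):
    A,B=S(*b,.046),S(*a,.046);d=A-B;print('sc',k,np.round((A+B)/2,4),np.linalg.norm(d),np.degrees(np.arctan2(d[1],d[0])))
def E(u,v,z): return ray(f,220+u/6-.4,215+v/6-.4,z)
# plates: near edge corners of strip in top view
for k,a,b in(('yellow',(103,349),(307,306)),('blue',(365,295),(566,253))):
    A,B=E(*a,.123),E(*b,.123);d=A-B;print(k,'mid',np.round((A+B)/2,4),np.linalg.norm(d),np.degrees(np.arctan2(d[1],d[0])))
def E2(u,v,z): return ray(s,315+u/6-.4,195+v/6-.4,z)
for k,a,b in(('blue',(143,154),(365,114)),('yellow',(425,98),(642,58))):
    A,B=E2(*a,.123),E2(*b,.123);d=B-A;print('sc',k,'mid',np.round((A+B)/2,4),np.linalg.norm(d),np.degrees(np.arctan2(d[1],d[0])))
c=cloud(f)
for u,v in((85,400),(85,350),(300,126),(264,170),(330,340),(100,305)): print(u,v,np.round(c[v,u],3))
# keeper ends, z~.14
for u,v in((133,69),(704,146),(420,106)):
    print('bar',np.round(ray(f,365+u/5.5-.4,210+v/5.5-.4,.138),4))
# color masks + depth for plates
for n,g in(('top',f),('scene',s)):
    C=cloud(g);hsv=cv2.cvtColor(g["color"],cv2.COLOR_BGR2HSV)
    for k,lo,hi in(('blue',105,125),('yel',20,32)):
        m=(hsv[...,0]>=lo)&(hsv[...,0]<=hi)&(hsv[...,1]>120)&(C[...,2]>.09)&(C[...,2]<.16)&(C[...,0]<.6)&(abs(C[...,1]-.15)<.2)
        P=C[m];print(n,k,len(P),np.round(P.mean(0),4),np.round(P.std(0),4))
E
```

```text
blue [ 0.5016 -0.2112  0.046 ] 0.1159 ang -7.09
yellow [ 0.4949 -0.266   0.046 ] 0.1168 ang -6.94
orange [ 0.4882 -0.3193  0.046 ] 0.1157 ang -6.91
black [ 0.5082 -0.1569  0.046 ] 0.116 ang -7.18
sc blue [ 0.5042 -0.2114  0.046 ] 0.11444965084257346 -8.064564314155902
sc yellow [ 0.4981 -0.2643  0.046 ] 0.11407060507878959 -7.105408229318047
sc orange [ 0.4912 -0.3194  0.046 ] 0.11511918005340711 -6.397760287455125
yellow mid [0.4835 0.2292 0.123 ] 0.0902650727928697 102.74862488415748
blue mid [0.5083 0.1166 0.123 ] 0.08913841203877823 102.64787852585161
sc blue mid [0.5131 0.1186 0.123 ] 0.08980000247149612 101.3969796843407
sc yellow mid [0.4873 0.232  0.123 ] 0.09140334540404575 101.71308123380916
85 400 [0.191 0.571 0.308]
85 350 [0.282 0.625 0.198]
300 126 [0.864 0.116 0.124]
264 170 [0.738 0.204 0.161]
330 340 [0.288 0.026 0.006]
100 305 [0.379 0.657 0.047]
bar [ 0.6103 -0.1196  0.138 ]
bar [ 0.578  -0.3885  0.138 ]
bar [ 0.5949 -0.2549  0.138 ]
top blue 167 [0.5149 0.1179 0.1208] [0.0066 0.0248 0.0039]
top yel 167 [0.4898 0.2312 0.1206] [0.0066 0.0253 0.004 ]
scene blue 95 [0.4751 0.1274 0.1207] [0.2082 0.0363 0.0062]
scene yel 106 [0.4637 0.2418 0.1205] [0.1672 0.0239 0.0046]
```

Run:
```python
from rk import *
f=dict(np.load("f_top.npz"));s=dict(np.load("f_scene.npz"))
save(s,"sb.png",(470,0,620,230),3.0); save(f,"tb.png",(0,280,170,480),3.5)
c=cloud(s)
for u,v in((550,100),(515,100),(590,130),(530,125),(600,110),(565,75)): print(u,v,np.round(c[v,u],3))
c=cloud(f)
for u,v in((120,380),(120,340),(100,345),(50,340),(100,420),(75,400),(65,380)): print(u,v,np.round(c[v,u],3))
```

```text
550 100 [0.231 0.636 0.238]
515 100 [0.164 0.582 0.196]
590 130 [0.306 0.728 0.199]
530 125 [0.283 0.58  0.201]
600 110 [-0.372  1.27  -0.214]
565 75 [0.227 0.648 0.306]
120 380 [0.206 0.547 0.17 ]
120 340 [0.305 0.548 0.181]
100 345 [0.294 0.59  0.197]
50 340 [0.305 0.71  0.2  ]
100 420 [0.117 0.58  0.2  ]
75 400 [0.162 0.644 0.196]
65 380 [0.224 0.64  0.261]
```

View pics/sb.png

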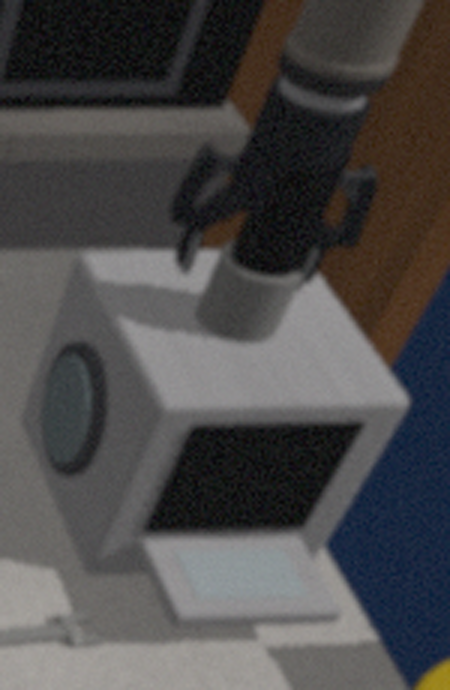

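View pics/tb.png

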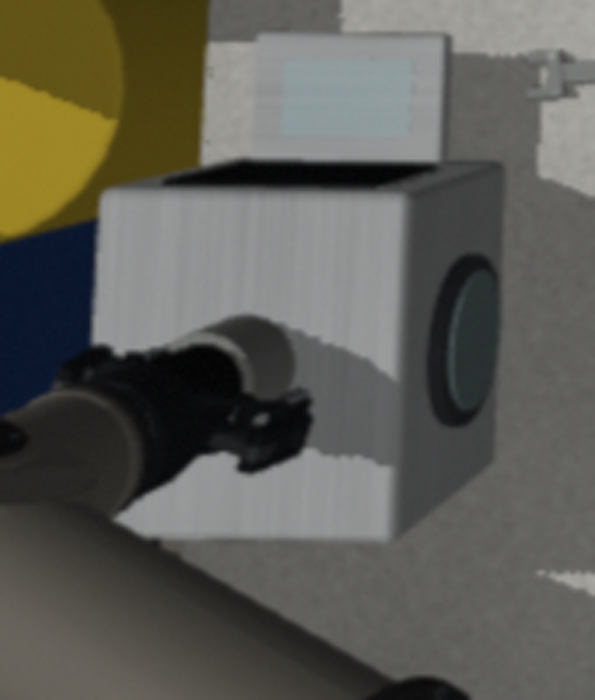

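Create plan.py:
```python
from rk import *
import sys
def cur():
    o=r.get_obs(); return np.array(o["tcp_pos"]),R.from_rotvec(o["orientation"]),o
def tilt_frame(yaw_y,lean=0.0):
    """tool y horizontally at yaw_y(deg) (raised by lean), tool z down tilted by lean towards that yaw"""
    a=np.radians(yaw_y);e=np.array([np.cos(a),np.sin(a),0]);Z=np.array([0,0,1.])
    z=np.sin(lean)*e-np.cos(lean)*Z; y=np.cos(lean)*e+np.sin(lean)*Z
    return R.from_matrix(np.stack([np.cross(y,z),y,z],1))
def steps(p,Rt,maxmm=45,maxrad=.14,show=6):
    p0,R0,o=cur();p=np.array(p)
    rel=(R0.inv()*Rt).as_rotvec();d=np.linalg.norm(p-p0)*1e3
    n=int(max(1,np.ceil(d/maxmm),np.ceil(np.linalg.norm(rel)/maxrad)))
    print('t',round(o["clock"],2),'pos',np.round(p0,4),'dist mm',round(d,1),'turn',np.round(rel,3),'n',n,'F',np.round(o["contact_force"],1),'w',round(o["grip_width"],4))
    for i in range(min(n,show)):
        Ri=R0*R.from_rotvec(rel*i/n)
        print(np.round(Ri.inv().apply((p-p0)/n)*1e3,1),np.round(rel/n,3))
ex=np.array([np.cos(np.radians(12.4)),np.sin(np.radians(12.4)),0])
GR=tilt_frame(12.4,.5); zt=GR.as_matrix()[:,2]
top={'blue':np.array([.513,.118,.123]),'yellow':np.array([.488,.2315,.123])}
RK=tilt_frame(82.9); ry=np.array([np.cos(np.radians(-7.1)),np.sin(np.radians(-7.1)),0])
slot={'blue':np.array([.503,-.2113,.012]),'yellow':np.array([.4962,-.2653,.012])}
```

```text
(no output)
```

Emit:
play_rows --pt "0 0 -50 0 0 0 0" --pt "0 0 -50 0 0 0 0" --pt "0 0 -45 0 0 0 0" --force 60

```text
clock: 0.4
tcp_pos: [0.1986, 0.6401, 0.3686]
orientation: [-0.47, -3.105, 0.035]
contact_force: [0.4, 1.3, 0.5]
grip_width: 0.0853
```

Run:
```python
from plan import *
steps(top['blue']-zt*.12,GR)
```

```text
t 0.4 pos [0.1986 0.6401 0.3686] dist mm 609.9 turn [-0.472 -0.25   1.035] n 14 F [0.4 1.3 0.5] w 0.0853
[-28.9 -30.8  10.8] [-0.034 -0.018  0.074]
[-30.9 -28.9  10.3] [-0.034 -0.018  0.074]
[-32.8 -26.9   9.9] [-0.034 -0.018  0.074]
[-34.5 -24.7   9.7] [-0.034 -0.018  0.074]
[-36.1 -22.5   9.5] [-0.034 -0.018  0.074]
[-37.5 -20.    9.4] [-0.034 -0.018  0.074]
```

Emit:
play_rows --pt "-29 -31 0 -0.034 -0.018 0.074 0" --pt "-31 -29 2 -0.034 -0.018 0.074 0" --pt "-33 -27 4 -0.034 -0.018 0.074 0" --pt "-34 -25 6 -0.034 -0.018 0.074 0" --pt "-36 -22 8 -0.034 -0.018 0.074 0"

```text
clock: 0.9
tcp_pos: [0.2901, 0.4529, 0.354]
orientation: [1.001, 2.846, 0.235]
contact_force: [1.2, 0.1, 0.0]
grip_width: 0.0856
```

Run:
```python
from plan import *
steps(top['blue']-zt*.12,GR)
```

```text
t 0.9 pos [0.2901 0.4529 0.354 ] dist mm 405.2 turn [-0.284 -0.175  0.654] n 10 F [1.2 0.1 0. ] w 0.0856
[-34.1 -18.9  11.3] [-0.028 -0.017  0.065]
[-35.  -16.9  11.4] [-0.028 -0.017  0.065]
[-35.9 -14.9  11.5] [-0.028 -0.017  0.065]
[-36.6 -12.9  11.8] [-0.028 -0.017  0.065]
[-37.1 -10.8  12.1] [-0.028 -0.017  0.065]
[-37.6  -8.7  12.5] [-0.028 -0.017  0.065]
```

Emit:
play_rows --pt "-36 -20 12 -0.03 -0.018 0.068 0" --pt "-37 -18 12 -0.03 -0.018 0.068 0" --pt "-38 -16 12 -0.03 -0.018 0.068 0" --pt "-38 -13 12 -0.03 -0.018 0.068 0" --pt "-38 -11 12 -0.03 -0.018 0.068 0"

```text
clock: 1.4
tcp_pos: [0.3776, 0.2605, 0.2855]
orientation: [1.434, 2.506, 0.423]
contact_force: [1.3, -0.4, 1.1]
grip_width: 0.0858
```

Run:
```python
from plan import *
steps(top['blue']-zt*.12,GR)
```

```text
t 1.4 pos [0.3776 0.2605 0.2855] dist mm 183.1 turn [-0.128 -0.083  0.298] n 5 F [ 1.3 -0.4  1.1] w 0.0858
[-34.1  -6.3  11.7] [-0.026 -0.017  0.06 ]
[-34.3  -4.5  12.1] [-0.026 -0.017  0.06 ]
[-34.3  -2.8  12.6] [-0.026 -0.017  0.06 ]
[-34.2  -1.1  13.1] [-0.026 -0.017  0.06 ]
[-34.    0.6  13.7] [-0.026 -0.017  0.06 ]
```

Emit:
play_rows --pt "-36 -6 12 -0.028 -0.018 0.064 0" --pt "-36 -5 12 -0.028 -0.018 0.064 0" --pt "-36 -3 13 -0.028 -0.018 0.064 0" --pt "-36 -1 13 -0.028 -0.018 0.064 0" --pt "-34 0 13 -0.028 -0.018 0.064 0"

```text
clock: 1.9
tcp_pos: [0.4571, 0.0889, 0.225]
orientation: [1.773, 2.119, 0.569]
contact_force: [0.8, -0.2, -0.1]
grip_width: 0.0854
```

Run:
```python
from plan import *
steps(top['blue']-zt*.04,GR)
f=grab_frame("scene");save(f,"a1.png",(260,100,460,300),3);f=grab_frame("top");save(f,"a2.png",(200,180,400,330),3)
print(np.round(r.get_obs()["joints"],2))
```

```text
t 1.9 pos [0.4571 0.0889 0.225 ] dist mm 80.5 turn [ 0.017  0.009 -0.037] n 2 F [ 0.8 -0.2 -0.1] w 0.0854
[ 8.6  1.3 39.3] [ 0.008  0.004 -0.018]
[ 8.4  1.7 39.3] [ 0.008  0.004 -0.018]
[-0.88 -0.15  0.46  2.43  0.48  0.38 -0.65]
```

View pics/a1.png

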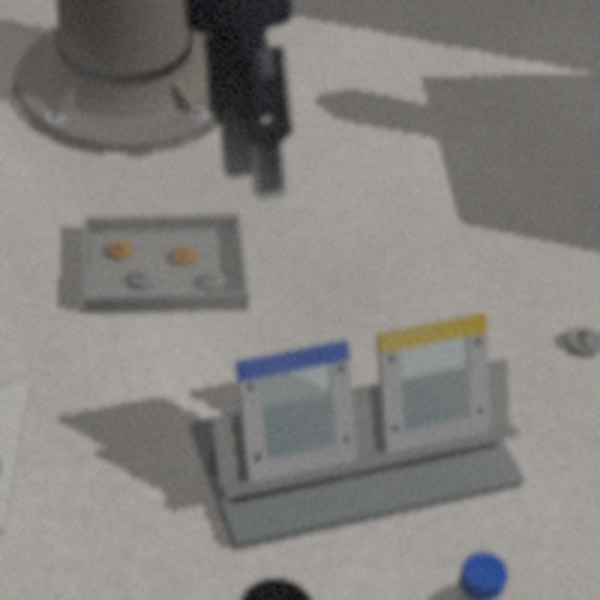

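View pics/a2.png

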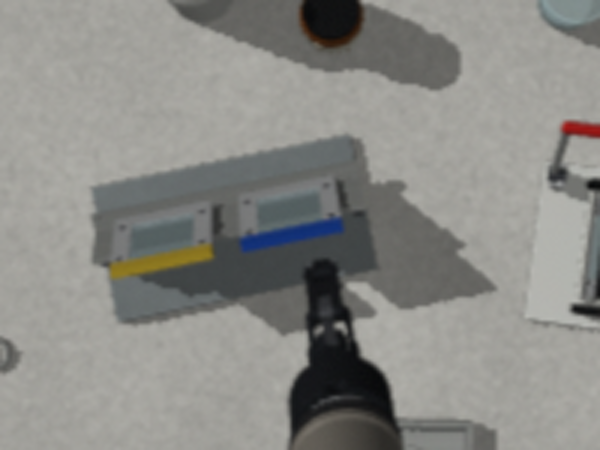

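Emit:
play_rows --pt "9 1 20 0.008 0.004 -0.018 0" --pt "8 2 20 0.008 0.004 -0.018 0" --pt "0 0 15 0 0 0 0"

```text
clock: 2.3
tcp_pos: [0.4826, 0.1091, 0.1771]
orientation: [1.746, 2.158, 0.55]
contact_force: [-0.8, -0.6, 0.0]
grip_width: 0.0853
```

Run:
```python
from plan import *
steps(top['blue']-zt*.01,GR)
print(np.round(r.get_obs()["joints"],2))
```

```text
t 2.3 pos [0.4826 0.1091 0.1771] dist mm 52.7 turn [-0.001  0.003 -0.005] n 2 F [-0.8 -0.6  0. ] w 0.0853
[ 1.2  0.9 26.3] [-0.     0.001 -0.003]
[ 1.1  0.9 26.3] [-0.     0.001 -0.003]
[-0.9   0.04  0.51  2.42  0.34  0.21 -0.5 ]
```

Emit:
play_rows --pt "1 1 20 0 0 0 0" --pt "1 1 20 0 0 0 0" --pt "0 0 10 0 0 0 0"

```text
clock: 2.6
tcp_pos: [0.498, 0.1135, 0.1521]
orientation: [1.732, 2.159, 0.536]
contact_force: [-0.6, -0.0, -0.7]
grip_width: 0.0852
```

Run:
```python
from plan import *
steps(top['blue']+zt*.036,GR)
print(np.round(r.get_obs()["joints"],2))
```

```text
t 2.6 pos [0.498  0.1135 0.1521] dist mm 69.0 turn [-0.002  0.014  0.006] n 2 F [-0.6 -0.  -0.7] w 0.0852
[ 1.1 -0.1 34.5] [-0.001  0.007  0.003]
[ 0.8 -0.1 34.5] [-0.001  0.007  0.003]
[-0.43  0.14  0.01  2.38  0.68  0.17 -0.85]
```

Emit:
play_rows --pt "1 0 12 0 0.005 0 0" --pt "1 0 12 0 0.005 0 0" --pt "0 0 10 0 0 0 0"

```text
clock: 2.9
tcp_pos: [0.5137, 0.1214, 0.1225]
orientation: [1.73, 2.169, 0.549]
contact_force: [0.3, -0.4, 0.2]
grip_width: 0.0856
```

Run:
```python
from plan import *
steps(top['blue']+zt*.036,GR)
print(np.round(r.get_obs()["joints"],2))
```

```text
t 2.9 pos [0.5137 0.1214 0.1225] dist mm 35.0 turn [-0.001  0.001  0.008] n 1 F [ 0.3 -0.4  0.2] w 0.0856
[-3.1 -1.  34.9] [-0.001  0.001  0.008]
[-0.13  0.24 -0.31  2.36  1.23  0.18 -1.37]
```

Emit:
play_rows --pt "-1 0 10 0 0 0 0" --pt "-1 0 10 0 0 0 0" --pt "-1 0 10 0 0 0 0"

```text
clock: 3.2
tcp_pos: [0.5295, 0.1235, 0.0954]
orientation: [1.729, 2.171, 0.552]
contact_force: [0.1, -0.0, 0.0]
grip_width: 0.0855
```

Run:
```python
from plan import *
steps(top['blue']+zt*.036,GR)
print(np.round(r.get_obs()["joints"],2))
f=grab_frame("scene");save(f,"b1.png",(260,150,460,300),4);f=grab_frame("top");save(f,"b2.png",(200,180,400,330),4)
```

```text
t 3.2 pos [0.5295 0.1235 0.0954] dist mm 4.4 turn [ 0.    -0.002  0.009] n 1 F [ 0.1 -0.   0. ] w 0.0855
[-1.8 -2.   3.5] [ 0.    -0.002  0.009]
[-0.11  0.33 -0.32  2.34  1.61  0.18 -1.73]
```

View pics/b1.png

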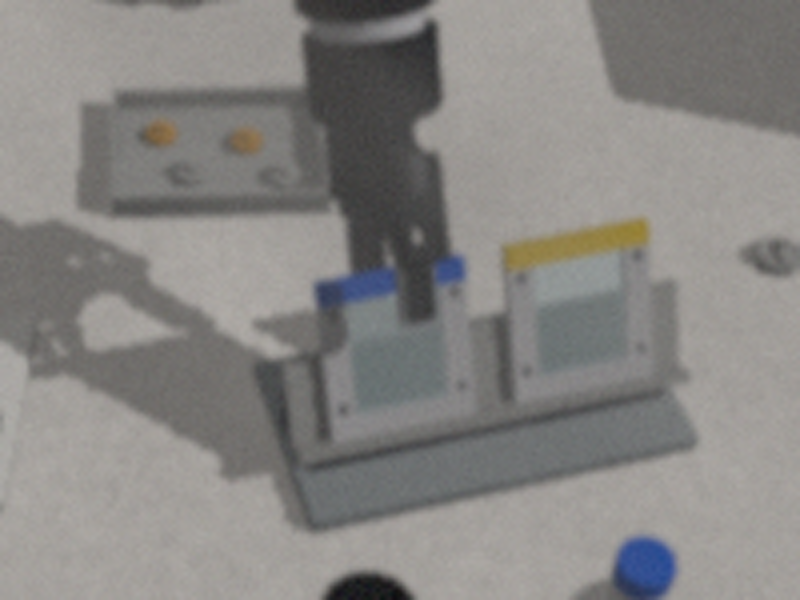

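View pics/b2.png

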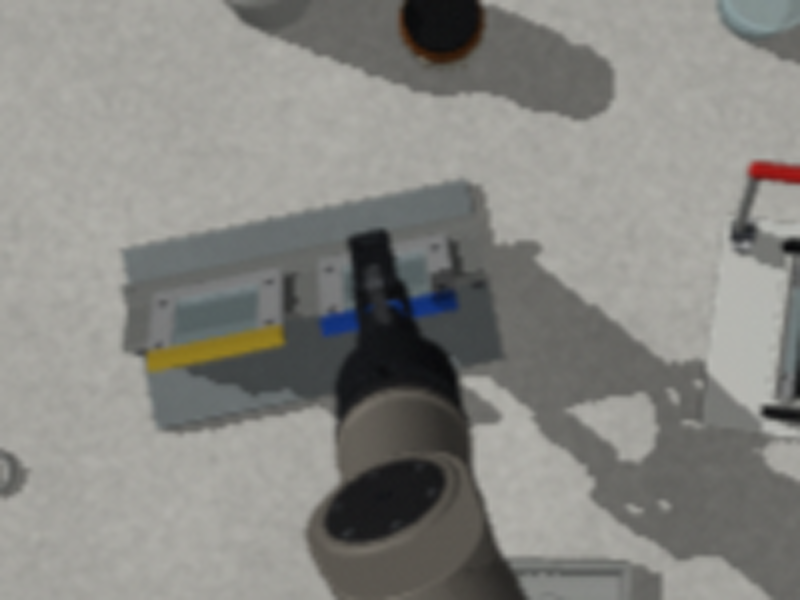

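Emit:
play_rows --pt "-2 -2 3 0 0 0.008 120" --pt "0 0 0 0 0 0 180" --pt "0 0 0 0 0 0 255" --pt "0 0 0 0 0 0 255" --force 30

```text
clock: 3.7
tcp_pos: [0.5292, 0.1231, 0.0925]
orientation: [1.736, 2.168, 0.554]
contact_force: [1.0, -0.2, -0.7]
grip_width: 0.0282
```

Emit:
play_rows --pt "0 0 0 0 0 0 255" --pt "0 0 0 0 0 0 255" --pt "0 0 0 0 0 0 255"

```text
clock: 4.0
tcp_pos: [0.5289, 0.1235, 0.0931]
orientation: [1.735, 2.168, 0.554]
contact_force: [0.7, 0.3, -1.7]
grip_width: 0.0074
```

Run:
```python
from plan import *
steps(top['blue']+zt*.036,GR)
f=grab_frame("scene");save(f,"c1.png",(260,150,460,300),4)
```

```text
t 4.0 pos [0.5289 0.1235 0.0931] dist mm 2.6 turn [ 0.    -0.003  0.004] n 1 F [ 0.7  0.3 -1.7] w 0.0074
[-1.9 -0.3  1.7] [ 0.    -0.003  0.004]
```

View pics/c1.png

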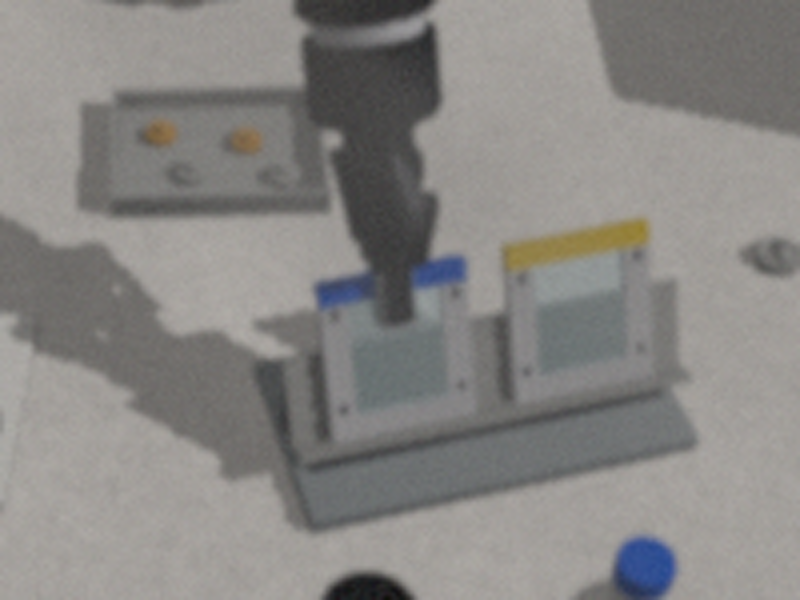

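Emit:
play_rows --pt "0 0 0 0 0 0 255" --pt "0 0 -8 0 0 0 255" --pt "0 0 -12 0 0 0 255" --pt "0 0 -12 0 0 0 255" --pt "0 0 -12 0 0 0 255" --force 70

```text
clock: 4.55
tcp_pos: [0.5078, 0.1188, 0.1313]
orientation: [1.736, 2.17, 0.552]
contact_force: [1.4, -0.4, -1.0]
grip_width: 0.0074
```

Run:
```python
from plan import *
steps(top['blue']-zt*.02+np.array([0,0,.08]),GR)
print(np.round(r.get_obs()["joints"],2))
```

```text
t 4.55 pos [0.5078 0.1188 0.1313] dist mm 89.4 turn [-0.003 -0.003  0.004] n 2 F [ 1.4 -0.4 -1. ] w 0.0074
[ -0.9  19.2 -40.3] [-0.001 -0.002  0.002]
[ -0.9  19.3 -40.3] [-0.001 -0.002  0.002]
[-0.03  0.22 -0.41  2.36  1.13  0.2  -1.26]
```

Emit:
play_rows --pt "-1 19 -38 0 0 0 255" --pt "-1 19 -38 0 0 0 255" --pt "-1 15 -30 -0.05 0 0 255"

```text
clock: 4.85
tcp_pos: [0.5076, 0.1121, 0.2114]
orientation: [1.713, 2.127, 0.593]
contact_force: [0.3, -0.3, -0.9]
grip_width: 0.007
```

Run:
```python
from plan import *
steps(np.array([.53,0,.25]),tilt_frame(45))
steps(slot['blue']+np.array([0,0,.23]),RK)
print(np.round(r.get_obs()["joints"],2))
```

```text
t 4.85 pos [0.5076 0.1121 0.2114] dist mm 120.6 turn [ 0.532  0.163 -0.556] n 6 F [ 0.3 -0.3 -0.9] w 0.007
[-19.1   3.   -5.5] [ 0.089  0.027 -0.093]
[-19.1   0.7  -6.2] [ 0.089  0.027 -0.093]
[-18.9  -1.6  -6.7] [ 0.089  0.027 -0.093]
[-18.4  -3.9  -7. ] [ 0.089  0.027 -0.093]
[-17.8  -6.2  -7. ] [ 0.089  0.027 -0.093]
[-16.9  -8.5  -6.8] [ 0.089  0.027 -0.093]
t 4.85 pos [0.5076 0.1121 0.2114] dist mm 324.9 turn [ 0.473  0.344 -1.2  ] n 10 F [ 0.3 -0.3 -0.9] w 0.007
[-31.5  -4.7  -6.2] [ 0.047  0.034 -0.12 ]
[-30.5  -8.8  -7. ] [ 0.047  0.034 -0.12 ]
[-29.  -12.7  -7.5] [ 0.047  0.034 -0.12 ]
[-27.  -16.4  -7.8] [ 0.047  0.034 -0.12 ]
[-24.5 -19.9  -7.8] [ 0.047  0.034 -0.12 ]
[-21.7 -23.   -7.6] [ 0.047  0.034 -0.12 ]
[ 0.23  0.07 -0.65  2.31  0.55  0.28 -0.68]
```

Emit:
play_rows --pt "-31 0 -18 0.047 0.034 -0.12 255" --pt "-30 -6 -12 0.047 0.034 -0.12 255" --pt "-29 -13 -7 0.047 0.034 -0.12 255" --pt "-27 -16 -7 0.047 0.034 -0.12 255" --pt "-24 -20 -7 0.047 0.034 -0.12 255"

```text
clock: 5.35
tcp_pos: [0.4911, 0.0251, 0.219]
orientation: [1.414, 2.451, 0.419]
contact_force: [0.9, -0.4, -1.1]
grip_width: 0.0068
```

Run:
```python
from plan import *
steps(slot['blue']+np.array([0,0,.23]),RK)
print(np.round(r.get_obs()["joints"],2))
```

```text
t 5.35 pos [0.4911 0.0251 0.219 ] dist mm 237.8 turn [ 0.32   0.273 -0.91 ] n 8 F [ 0.9 -0.4 -1.1] w 0.0068
[-26.7 -11.9  -5.3] [ 0.04   0.034 -0.114]
[-25.  -15.   -5.6] [ 0.04   0.034 -0.114]
[-22.9 -18.   -5.8] [ 0.04   0.034 -0.114]
[-20.5 -20.7  -5.8] [ 0.04   0.034 -0.114]
[-17.9 -23.1  -5.5] [ 0.04   0.034 -0.114]
[-14.9 -25.2  -5.1] [ 0.04   0.034 -0.114]
[ 0.56  0.06 -0.71  2.24 -0.04  0.46  0.42]
```

Emit:
play_rows --pt "-27 -12 -8 0.04 0.034 -0.114 255" --pt "-25 -15 -8 0.04 0.034 -0.114 255" --pt "-23 -18 -8 0.04 0.034 -0.114 255" --pt "-20 -21 -8 0.04 0.034 -0.114 255" --pt "-18 -23 -8 0.04 0.034 -0.114 255"

```text
clock: 5.85
tcp_pos: [0.4898, -0.1263, 0.2433]
orientation: [0.684, 2.958, 0.164]
contact_force: [0.4, 1.2, -1.2]
grip_width: 0.0072
```

Run:
```python
from plan import *
steps(slot['blue']+np.array([0,0,.23]),RK)
print(np.round(r.get_obs()["joints"],2))
```

```text
t 5.85 pos [ 0.4898 -0.1263  0.2433] dist mm 86.0 turn [ 0.115  0.095 -0.33 ] n 3 F [ 0.4  1.2 -1.2] w 0.0072
[-16.4 -23.5  -1.4] [ 0.038  0.032 -0.11 ]
[-13.7 -25.2  -0.9] [ 0.038  0.032 -0.11 ]
[-10.9 -26.5  -0.3] [ 0.038  0.032 -0.11 ]
[ 0.76  0.19 -0.63  1.97  0.02  0.9   1.25]
```

Emit:
play_rows --pt "-16 -23 -1 0.038 0.032 -0.11 255" --pt "-14 -25 -1 0.038 0.032 -0.11 255" --pt "-11 -26 0 0.038 0.032 -0.11 255" --pt "0 0 0 0 0 0 255"

```text
clock: 6.25
tcp_pos: [0.5037, -0.2193, 0.2413]
orientation: [-0.179, -3.129, 0.008]
contact_force: [-0.2, -0.5, -2.2]
grip_width: 0.0068
```

Run:
```python
from plan import *
steps(slot['blue']+np.array([0,0,.23]),RK)
f=grab_frame("scene");save(f,"d1.png",(120,130,290,290),4.4);np.savez("d_s",**f);f=grab_frame("top");save(f,"d2.png",(365,190,505,310),5.5);np.savez("d_t",**f)
```

```text
t 6.25 pos [ 0.5037 -0.2193  0.2413] dist mm 8.0 turn [-0.006 -0.007  0.01 ] n 1 F [-0.2 -0.5 -2.2] w 0.0068
[ 1.6  7.8 -0.7] [-0.006 -0.007  0.01 ]
```

View pics/d1.png

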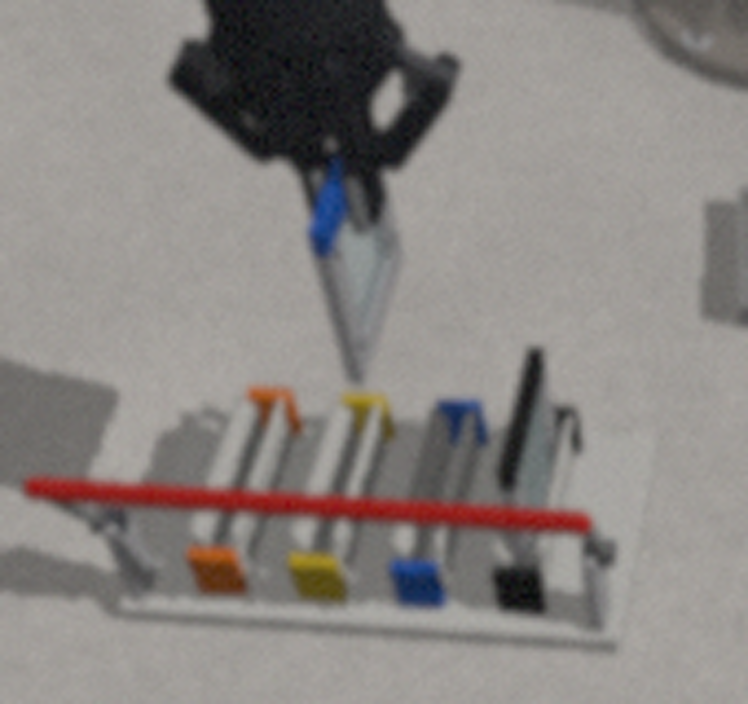

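View pics/d2.png

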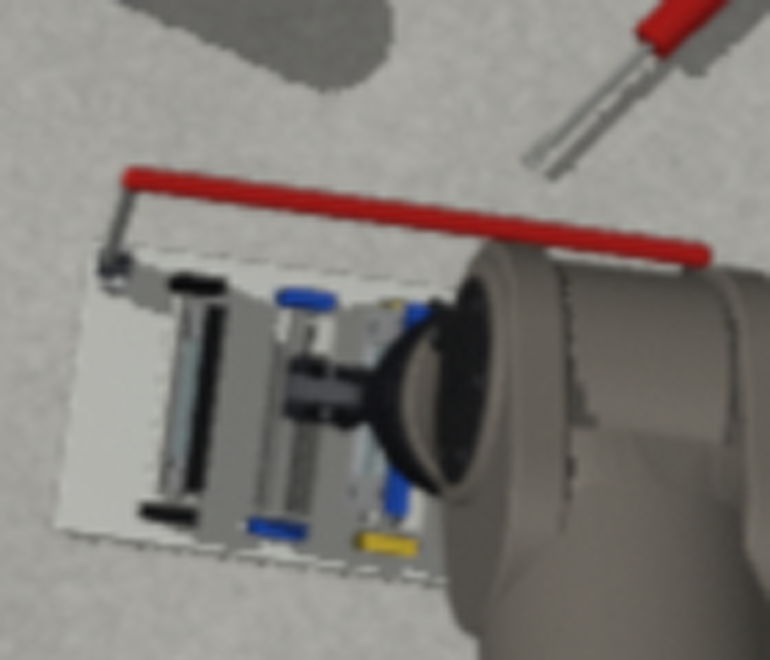

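Run:
```python
from plan import *
f=dict(np.load("d_s.npz"));C=cloud(f);hsv=cv2.cvtColor(f["color"],cv2.COLOR_BGR2HSV)
# plate face (sees +y face? camera at y~0)
def q(u,v): return 120+u/4.4,130+v/4.4
for n,(u,v) in dict(strip1=(325,220),strip2=(337,180),face1=(372,250),face2=(350,260),fr=(355,345),bot=(357,372),fr2=(385,245),fr3=(345,300)).items():
    a,b=q(u,v);print(n,np.round(C[int(b),int(a)],4))
m=(C[...,2]>.168)&(C[...,2]<.27)&(abs(C[...,1]+.22)<.03)&(abs(C[...,0]-.503)<.06)&(hsv[...,2]>0)
P=C[m];print(len(P))
for lo in np.arange(.165,.28,.01):
    s=P[(P[:,2]>=lo)&(P[:,2]<lo+.01)]
    if len(s): print(round(lo,3),len(s),np.round(s.mean(0),4),np.round(s.min(0),3),np.round(s.max(0),3))
```

```text
strip1 [ 0.5415 -0.2233  0.2756]
strip2 [ 0.5148 -0.2202  0.278 ]
face1 [ 0.497  -0.2175  0.2169]
face2 [ 0.5252 -0.2212  0.2352]
fr [ 0.5497 -0.2222  0.2039]
bot [ 0.5522 -0.2228  0.1882]
fr2 [ 0.4794 -0.2155  0.2032]
fr3 [ 0.5457 -0.2219  0.2294]
607
0.165 1 [ 0.5476 -0.2282  0.174 ] [ 0.548 -0.228  0.174] [ 0.548 -0.228  0.174]
0.175 58 [ 0.517  -0.2196  0.1804] [ 0.463 -0.23   0.175] [ 0.553 -0.212  0.185]
0.185 80 [ 0.5088 -0.2188  0.19  ] [ 0.46  -0.229  0.185] [ 0.553 -0.212  0.195]
0.195 71 [ 0.5136 -0.2199  0.1999] [ 0.459 -0.23   0.195] [ 0.553 -0.213  0.205]
0.205 64 [ 0.5126 -0.2196  0.2101] [ 0.462 -0.23   0.205] [ 0.551 -0.212  0.215]
0.215 63 [ 0.5198 -0.2206  0.2193] [ 0.461 -0.23   0.215] [ 0.553 -0.212  0.224]
0.225 47 [ 0.5304 -0.2219  0.2303] [ 0.462 -0.23   0.225] [ 0.552 -0.212  0.235]
0.235 37 [ 0.5355 -0.2222  0.2403] [ 0.511 -0.23   0.235] [ 0.554 -0.211  0.244]
0.245 63 [ 0.5294 -0.2183  0.2501] [ 0.505 -0.23   0.245] [ 0.552 -0.204  0.255]
0.255 77 [ 0.5248 -0.2184  0.26  ] [ 0.502 -0.238  0.255] [ 0.552 -0.203  0.265]
0.265 46 [ 0.5246 -0.2185  0.2676] [ 0.503 -0.239  0.265] [ 0.552 -0.203  0.27 ]
```

Emit:
play_rows --pt "3 9 0 -0.006 -0.007 0.01 255" --pt "0 0 35 0 0 0 255" --pt "0 0 35 0 0 0 255" --pt "0 0 0 0 0 0 255"

```text
clock: 6.75
tcp_pos: [0.5002, -0.2, 0.1715]
orientation: [0.197, 3.131, 0.007]
contact_force: [0.1, -0.0, -2.0]
grip_width: 0.0072
```

Run:
```python
from plan import *
steps([.502,-.211,.13],RK)
f=grab_frame("scene");save(f,"e1.png",(120,130,290,290),4.4);np.savez("d_s",**f);f=grab_frame("top");save(f,"e2.png",(365,190,505,310),5.5)
C=cloud(f:=dict(np.load("d_s.npz")))
m=(C[...,2]>.12)&(C[...,2]<.17)&(abs(C[...,1]+.22)<.03)&(abs(C[...,0]-.503)<.06)
P=C[m];print(len(P),P.min(0),P.max(0));print(np.polyfit(P[:,0]-.503,P[:,1],1))
```

```text
t 6.75 pos [ 0.5002 -0.2     0.1715] dist mm 43.0 turn [ 0.005  0.004 -0.002] n 1 F [ 0.1 -0.  -2. ] w 0.0072
[ -3.  -10.9  41.5] [ 0.005  0.004 -0.002]
244 [ 0.45767312 -0.21144299  0.12007968] [ 0.55073711 -0.1918846   0.16917256]
[-0.14889988 -0.19929149]
```

View pics/e1.png

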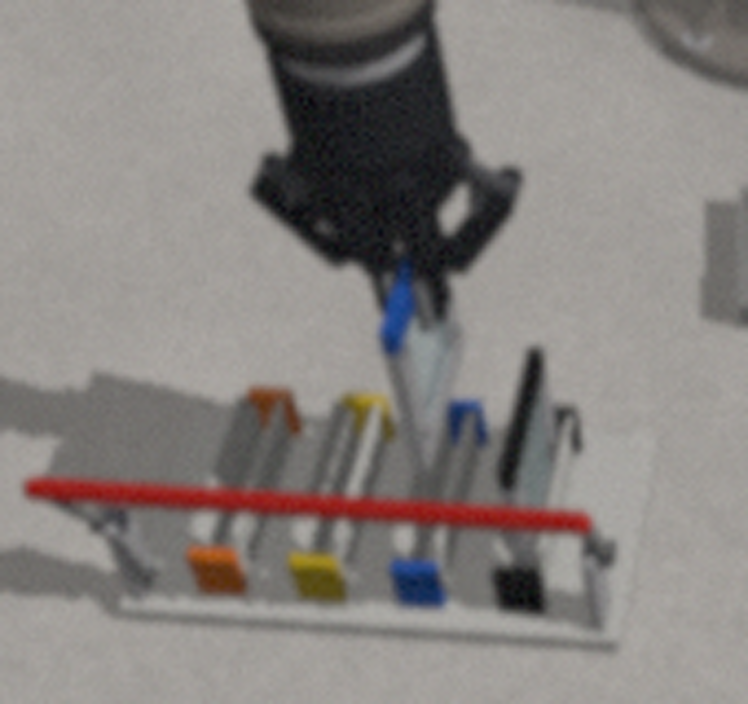

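Emit:
play_rows --pt "-1 -9.5 10 0.005 0.004 -0.002 255" --pt "0 0 15 0 0 0 255" --pt "0 0 5 0 0 0 255" --pt "0 0 0 0 0 0 255"

```text
clock: 7.25
tcp_pos: [0.506, -0.212, 0.148]
orientation: [0.195, 3.122, -0.008]
contact_force: [-0.2, 0.0, -1.7]
grip_width: 0.007
```

Run:
```python
from plan import *
steps([.502,-.211,.13],RK)
f=grab_frame("scene");save(f,"e3.png",(170,150,290,280),6);np.savez("d_s",**f);f=grab_frame("top");save(f,"e4.png",(365,190,505,310),5.5)
C=cloud(f:=dict(np.load("d_s.npz")))
m=(C[...,2]>.09)&(C[...,2]<.14)&(abs(C[...,1]+.215)<.025)&(abs(C[...,0]-.503)<.06)
P=C[m];print(len(P),P.min(0),P.max(0));print(np.polyfit(P[:,0]-.503,P[:,1],1))
```

```text
t 7.25 pos [ 0.506 -0.212  0.148] dist mm 18.5 turn [-0.004  0.014 -0.001] n 1 F [-0.2  0.  -1.7] w 0.007
[ 4.3  0.5 17.9] [-0.004  0.014 -0.001]
260 [ 0.46563406 -0.22332491  0.09019307] [ 0.55600409 -0.20373456  0.13949369]
[-0.14555559 -0.21060684]
```

View pics/e3.png

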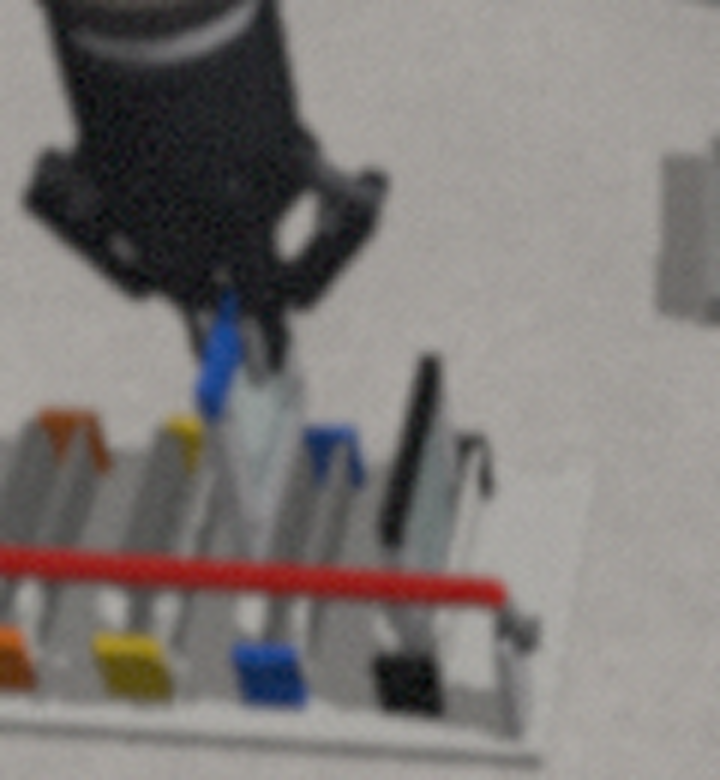

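View pics/e4.png

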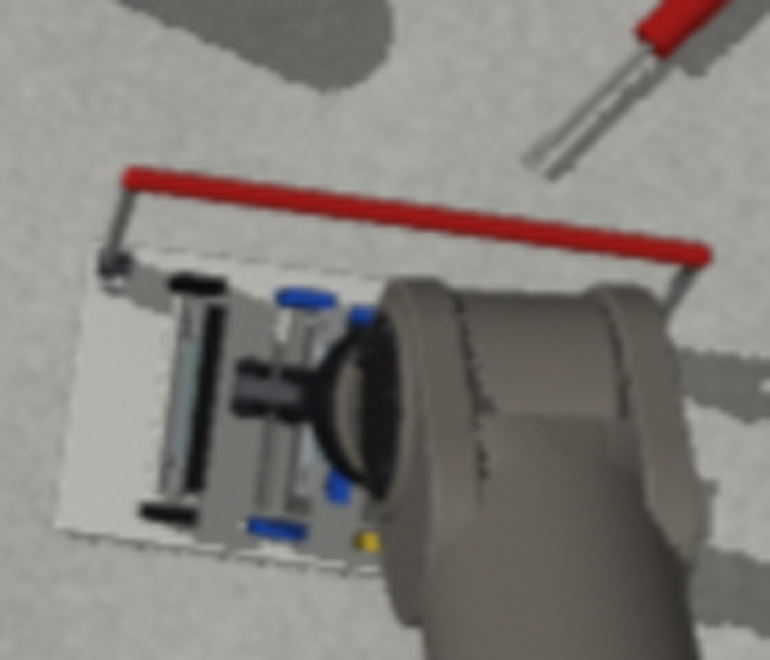

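Emit:
play_rows --pt "5 1 8 -0.004 0.014 0 255" --pt "0 0 8 0 0 0 255" --pt "0 0 5 0 0 0 255" --pt "0 0 0 0 0 0 255"

```text
clock: 7.75
tcp_pos: [0.5014, -0.2101, 0.1262]
orientation: [0.196, 3.135, -0.0]
contact_force: [-0.7, 0.2, -1.0]
grip_width: 0.0073
```

Run:
```python
from plan import *
steps([.502,-.211,.13],RK)
f=grab_frame("scene");np.savez("d_s",**f)
C=cloud(f)
m=(C[...,2]>.09)&(C[...,2]<.125)&(abs(C[...,1]+.215)<.025)&(abs(C[...,0]-.503)<.06)
P=C[m];print(len(P),P.min(0),P.max(0));print(np.polyfit(P[:,0]-.503,P[:,1],1))
```

```text
t 7.75 pos [ 0.5014 -0.2101  0.1262] dist mm 4.0 turn [-0.     0.    -0.001] n 1 F [-0.7  0.2 -1. ] w 0.0073
[-0.7 -0.9 -3.8] [-0.     0.    -0.001]
139 [ 0.4587784  -0.22113215  0.09000731] [ 0.55088021 -0.20224477  0.12488913]
[-0.14441034 -0.2093974 ]
```

Emit:
play_rows --pt "0 0 8 0 0 0 255" --pt "0 0 8 0 0 0 255" --pt "0 0 0 0 0 0 255"

```text
clock: 8.1
tcp_pos: [0.502, -0.2101, 0.1094]
orientation: [0.195, 3.134, -0.001]
contact_force: [-0.4, 0.3, -1.7]
grip_width: 0.007
```

Emit:
play_rows --pt "0 0 7 0 0 0 255" --pt "0 0 7 0 0 0 255" --pt "0 0 0 0 0 0 255"

```text
clock: 8.4
tcp_pos: [0.502, -0.2101, 0.094]
orientation: [0.195, 3.134, -0.001]
contact_force: [-1.2, 0.2, -1.1]
grip_width: 0.0073
```

Run:
```python
from plan import *
steps([.502,-.211,.078],RK)
```

```text
t 8.4 pos [ 0.502  -0.2101  0.094 ] dist mm 16.1 turn [-0.     0.001 -0.001] n 1 F [-1.2  0.2 -1.1] w 0.0073
[-0.1 -0.9 16. ] [-0.     0.001 -0.001]
```

Entered without force; continue down.

Emit:
play_rows --pt "0 0 6 0 0 0 255" --pt "0 0 5 0 0 0 255" --pt "0 0 0 0 0 0 255"

```text
clock: 8.7
tcp_pos: [0.5021, -0.2101, 0.082]
orientation: [0.195, 3.134, -0.001]
contact_force: [-0.4, -0.1, -1.8]
grip_width: 0.0071
```

Emit:
play_rows --pt "0 0 2.5 0 0 0 255" --pt "0 0 0 0 0 0 255"

```text
clock: 8.9
tcp_pos: [0.5022, -0.2101, 0.0793]
orientation: [0.195, 3.134, -0.001]
contact_force: [0.7, -0.1, -1.8]
grip_width: 0.0072
```

Emit:
play_rows --pt "0 0 2 0 0 0 255" --pt "0 0 0 0 0 0 255"

```text
clock: 9.1
tcp_pos: [0.5027, -0.2102, 0.0776]
orientation: [0.195, 3.133, -0.001]
contact_force: [0.2, 0.4, -0.9]
grip_width: 0.0075
```

Emit:
play_rows --pt "0 0 1.5 0 0 0 255" --pt "0 0 0 0 0 0 255"

```text
clock: 9.3
tcp_pos: [0.5033, -0.2104, 0.0778]
orientation: [0.196, 3.133, -0.003]
contact_force: [-0.1, 0.6, -1.3]
grip_width: 0.0069
```

Emit:
play_rows --pt "0 0 1.5 0 0 0 255" --pt "0 0 0 0 0 0 255"

```text
clock: 9.5
tcp_pos: [0.504, -0.2105, 0.0777]
orientation: [0.196, 3.131, -0.004]
contact_force: [-0.1, 0.6, -0.5]
grip_width: 0.0071
```

Run:
```python
from plan import *
steps([.502,-.211,.078],RK)
f=grab_frame("scene");save(f,"g3.png",(170,150,290,280),6)
```

```text
t 9.5 pos [ 0.504  -0.2105  0.0777] dist mm 2.1 turn [-0.003  0.004 -0.001] n 1 F [-0.1  0.6 -0.5] w 0.0071
[ 1.9 -0.7 -0.3] [-0.003  0.004 -0.001]
```

View pics/g3.png

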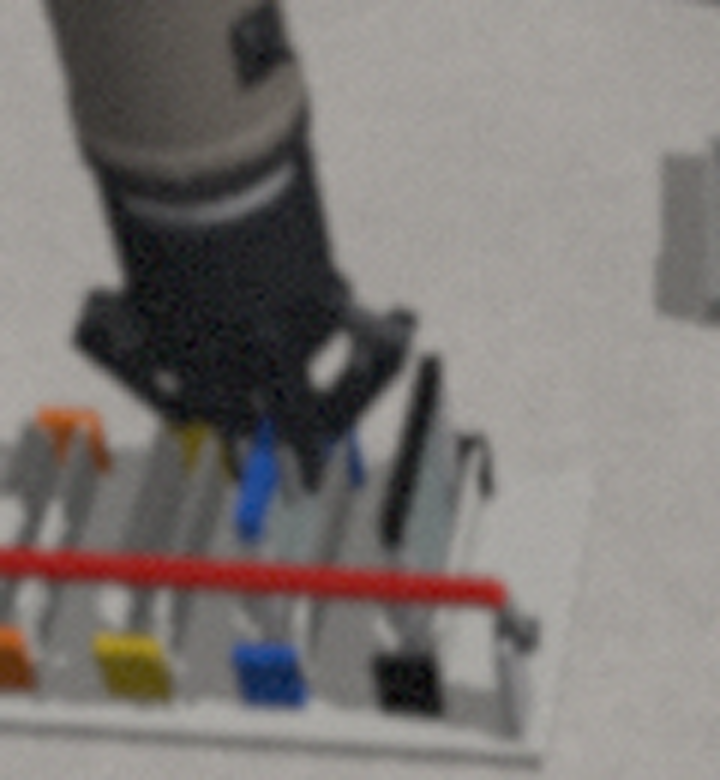

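Run:
```python
from plan import *
o=r.get_obs();print(np.round(o["joints"],2),np.round(o["moment"],2))
```

```text
[ 0.69  0.52 -0.52  1.97  0.38  0.75  1.39] [ 0.04  0.05 -0.02]
```

Emit:
play_rows --pt "0 0 0 0 0 0 215" --pt "0 0 0 0 0 0 195" --pt "0 0 0 0 0 0 195"

```text
clock: 9.85
tcp_pos: [0.5043, -0.2107, 0.0772]
orientation: [0.196, 3.13, -0.004]
contact_force: [-0.2, 0.1, 0.2]
grip_width: 0.0202
```

Run:
```python
from plan import *
steps([.502,-.211,.078],RK)
f=grab_frame("scene");save(f,"g4.png",(170,150,290,280),6)
```

```text
t 9.85 pos [ 0.5043 -0.2107  0.0772] dist mm 2.4 turn [-0.002  0.005 -0.001] n 1 F [-0.2  0.1  0.2] w 0.0202
[ 2.2 -0.6 -0.8] [-0.002  0.005 -0.001]
```

View pics/g4.png

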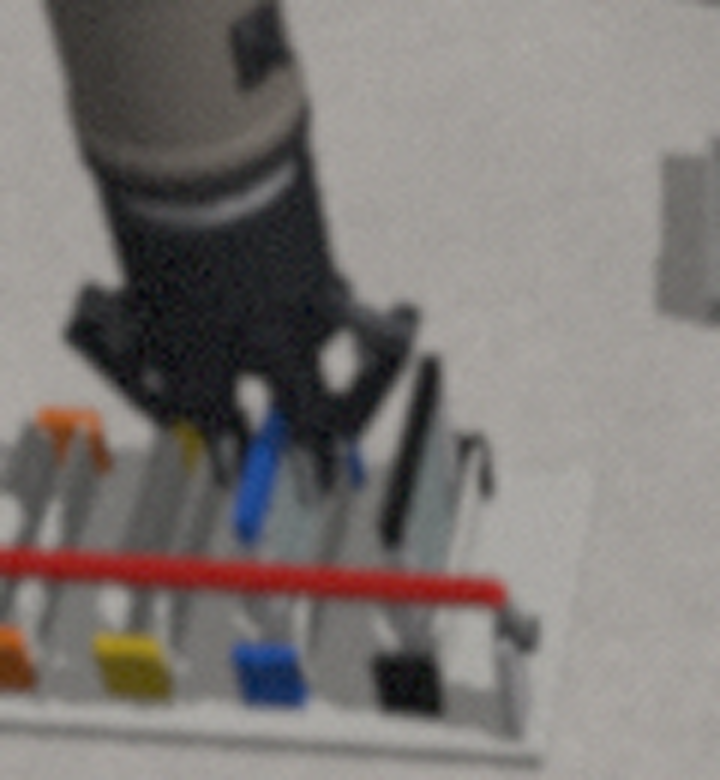

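Emit:
play_rows --pt "0 0 -15 0 0 0 195" --pt "0 0 -30 0 0 0 195" --pt "0 0 -45 0 0 0 195" --pt "0 0 -45 0 0 0 195" --pt "0 0 -45 0 0 0 100"

```text
clock: 10.4
tcp_pos: [0.4995, -0.2084, 0.2602]
orientation: [-0.192, -3.128, -0.005]
contact_force: [1.9, -0.6, -0.7]
grip_width: 0.0335
```

Run:
```python
from plan import *
steps(top['yellow']-zt*.03+np.array([0,0,.11]),GR)
f=grab_frame("scene");save(f,"g5.png",(120,190,290,290),4.5)
f=grab_frame("top");save(f,"g6.png",(365,190,505,310),5.5)
print(np.round(r.get_obs()["joints"],2))
```

```text
t 10.4 pos [ 0.4995 -0.2084  0.2602] dist mm 437.5 turn [-0.437 -0.316  1.203] n 10 F [ 1.9 -0.6 -0.7] w 0.0335
[ 7.9 43.   0.3] [-0.044 -0.032  0.12 ]
[13.  41.7  1.8] [-0.044 -0.032  0.12 ]
[18.  39.8  3.1] [-0.044 -0.032  0.12 ]
[22.7 37.2  4.1] [-0.044 -0.032  0.12 ]
[27.2 33.9  4.9] [-0.044 -0.032  0.12 ]
[31.2 30.2  5.4] [-0.044 -0.032  0.12 ]
[ 0.79  0.29 -0.62  1.8   0.19  1.11  1.56]
```

View pics/g5.png

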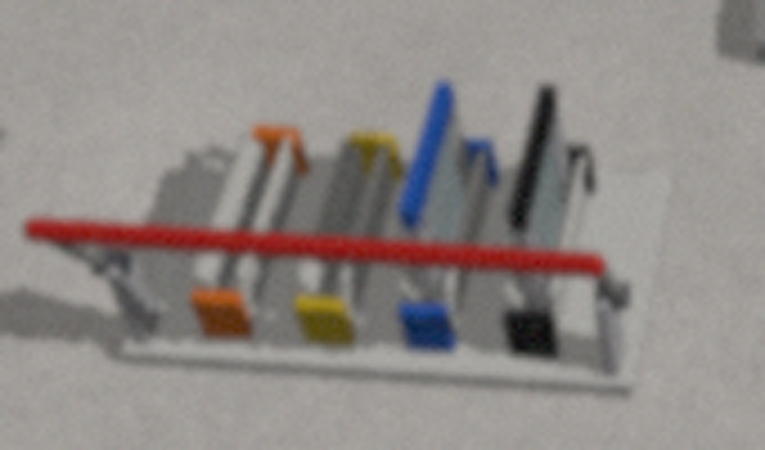

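Emit:
play_rows --pt "8 43 -4 -0.044 -0.032 0.12 60" --pt "13 42 -4 -0.044 -0.032 0.12 0" --pt "18 40 0 -0.044 -0.032 0.12 0" --pt "23 37 2 -0.044 -0.032 0.12 0" --pt "27 34 3 -0.044 -0.032 0.12 0"

```text
clock: 11.0
tcp_pos: [0.4941, 0.0103, 0.2866]
orientation: [1.086, 2.727, 0.317]
contact_force: [0.2, 0.2, 0.7]
grip_width: 0.0855
```

Run:
```python
from plan import *
steps(top['yellow']-zt*.03+np.array([0,0,.11]),GR)
print(np.round(r.get_obs()["joints"],2))
```

```text
t 11.0 pos [0.4941 0.0103 0.2866] dist mm 220.8 turn [-0.195 -0.133  0.576] n 5 F [0.2 0.2 0.7] w 0.0855
[33.7 26.9  9.8] [-0.039 -0.027  0.115]
[36.8 22.4  9.8] [-0.039 -0.027  0.115]
[39.3 17.6  9.6] [-0.039 -0.027  0.115]
[41.3 12.6  9.1] [-0.039 -0.027  0.115]
[42.7  7.4  8.3] [-0.039 -0.027  0.115]
[ 0.65  0.04 -0.72  2.05 -0.12  0.81  0.81]
```

Emit:
play_rows --pt "34 27 8 -0.039 -0.027 0.115 0" --pt "37 22 8 -0.039 -0.027 0.115 0" --pt "39 18 9 -0.039 -0.027 0.115 0" --pt "41 13 9 -0.039 -0.027 0.115 0" --pt "42 7 8 -0.039 -0.027 0.115 0"

```text
clock: 11.5
tcp_pos: [0.4747, 0.1711, 0.2703]
orientation: [1.585, 2.318, 0.477]
contact_force: [0.4, -0.8, 0.5]
grip_width: 0.0854
```

Run:
```python
from plan import *
steps(top['yellow']-zt*.04,GR)
print(np.round(r.get_obs()["joints"],2))
```

```text
t 11.5 pos [0.4747 0.1711 0.2703] dist mm 125.6 turn [-0.054 -0.018  0.151] n 3 F [ 0.4 -0.8  0.5] w 0.0854
[ 20.1 -11.1  35. ] [-0.018 -0.006  0.05 ]
[ 19.7 -12.8  34.6] [-0.018 -0.006  0.05 ]
[ 19.3 -14.4  34.3] [-0.018 -0.006  0.05 ]
[ 0.46 -0.02 -0.97  2.17  0.19  0.55 -0.28]
```

Emit:
play_rows --pt "20 -11 33 -0.018 -0.006 0.05 0" --pt "20 -12 32 -0.018 -0.006 0.05 0" --pt "20 -14 20 -0.018 -0.006 0.05 0" --pt "0 0 0 0 0 0 0"

```text
clock: 11.9
tcp_pos: [0.4656, 0.2005, 0.2129]
orientation: [1.678, 2.22, 0.504]
contact_force: [-0.1, 0.1, -0.3]
grip_width: 0.0855
```

Run:
```python
from plan import *
steps(top['yellow']-zt*.02,GR)
print(np.round(r.get_obs()["joints"],2))
f=grab_frame("scene");save(f,"h1.png",(330,150,450,270),5)
```

```text
t 11.9 pos [0.4656 0.2005 0.2129] dist mm 79.0 turn [-0.025  0.008  0.062] n 2 F [-0.1  0.1 -0.3] w 0.0855
[13.5 -7.3 36.4] [-0.013  0.004  0.031]
[13.1 -8.2 36.4] [-0.013  0.004  0.031]
[ 0.28  0.11 -0.97  2.25  0.68  0.48 -0.94]
```

View pics/h1.png

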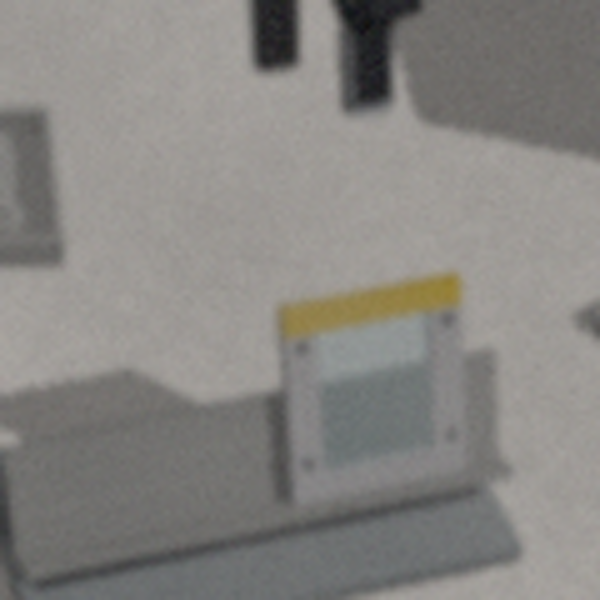

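Emit:
play_rows --pt "14 -8 18 -0.013 0.004 0.031 0" --pt "13 -8 18 -0.013 0.004 0.031 0" --pt "0 0 0 0 0 0 0"

```text
clock: 12.25
tcp_pos: [0.4664, 0.2232, 0.179]
orientation: [1.731, 2.159, 0.553]
contact_force: [-0.4, -0.5, 0.7]
grip_width: 0.0857
```

Run:
```python
from plan import *
steps(top['yellow']-zt*.01,GR)
print(np.round(r.get_obs()["joints"],2))
```

```text
t 12.25 pos [0.4664 0.2232 0.179 ] dist mm 50.7 turn [0.007 0.005 0.004] n 2 F [-0.4 -0.5  0.7] w 0.0857
[ 1.9 -3.6 25. ] [0.003 0.002 0.002]
[ 1.8 -3.5 25. ] [0.003 0.002 0.002]
[ 0.11  0.19 -0.88  2.29  1.01  0.47 -1.38]
```

Emit:
play_rows --pt "2 -4 20 0.003 0.003 0.002 0" --pt "2 -3 20 0.003 0.002 0.002 0" --pt "0 0 10 0 0 0 0" --pt "0 0 0 0 0 0 0"

```text
clock: 12.65
tcp_pos: [0.4897, 0.2269, 0.1376]
orientation: [1.726, 2.16, 0.549]
contact_force: [-1.0, -0.1, -0.1]
grip_width: 0.085
```

Run:
```python
from plan import *
steps(top['yellow']+zt*.034,GR)
print(np.round(r.get_obs()["joints"],2))
f=grab_frame("scene");save(f,"h2.png",(330,150,450,270),5)
```

```text
t 12.65 pos [0.4897 0.2269 0.1376] dist mm 47.4 turn [0.006 0.008 0.008] n 2 F [-1.  -0.1 -0.1] w 0.085
[ 2.7 -3.9 23.2] [0.003 0.004 0.004]
[ 2.6 -3.9 23.2] [0.003 0.004 0.004]
[ 0.02  0.31 -0.79  2.29  1.27  0.48 -1.6 ]
```

View pics/h2.png

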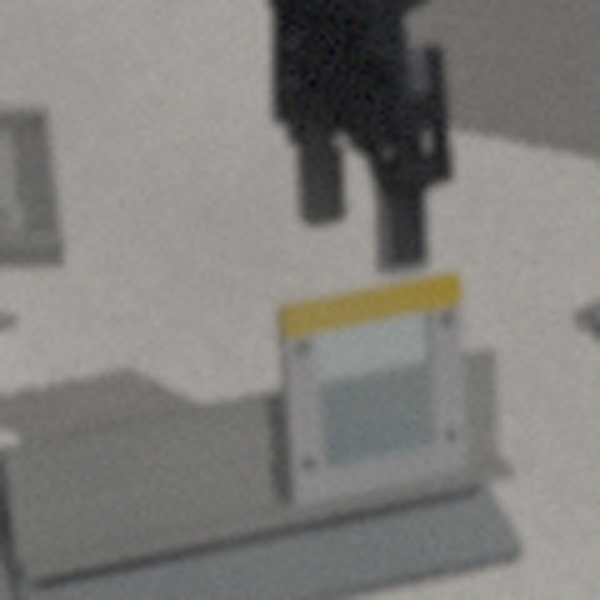

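Emit:
play_rows --pt "4 -8 0 0.003 0.004 0.004 0" --pt "2 0 16 0.003 0.004 0.004 0" --pt "0 0 16 0 0 0 0" --pt "0 0 0 0 0 0 0"

```text
clock: 13.1
tcp_pos: [0.4984, 0.2332, 0.1109]
orientation: [1.736, 2.157, 0.558]
contact_force: [0.1, -0.8, -0.3]
grip_width: 0.0854
```

Run:
```python
from plan import *
steps(top['yellow']+zt*.034,GR)
print(np.round(r.get_obs()["joints"],2))
f=grab_frame("scene");save(f,"h3.png",(330,150,450,270),5)
```

```text
t 13.1 pos [0.4984 0.2332 0.1109] dist mm 18.7 turn [ 0.008  0.002 -0.001] n 1 F [ 0.1 -0.8 -0.3] w 0.0854
[ 0.6 -3.5 18.3] [ 0.008  0.002 -0.001]
[-0.02  0.38 -0.76  2.29  1.43  0.49 -1.75]
```

View pics/h3.png

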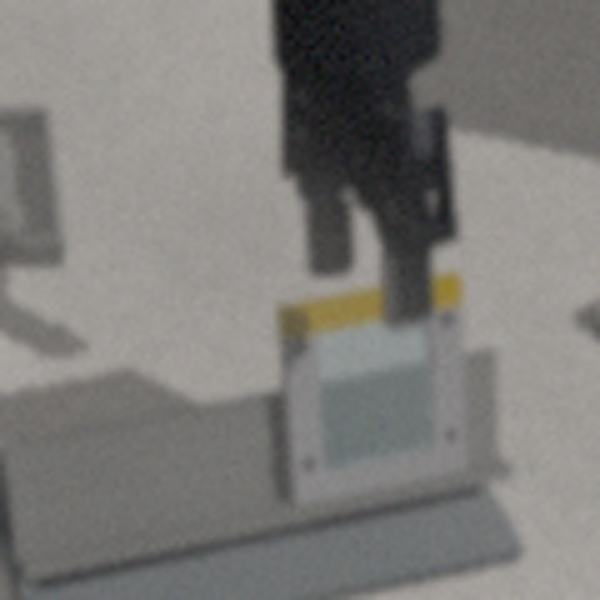

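Emit:
play_rows --pt "0 -4 12 0.008 0.002 0 0" --pt "0 0 8 0 0 0 100" --pt "0 0 0 0 0 0 180" --force 30

```text
clock: 13.45
tcp_pos: [0.5041, 0.2349, 0.0954]
orientation: [1.736, 2.162, 0.556]
contact_force: [-0.1, 0.1, 0.4]
grip_width: 0.0591
```

Run:
```python
from plan import *
steps(top['yellow']+zt*.034,GR)
f=grab_frame("scene");save(f,"h4.png",(330,150,450,270),5)
```

```text
t 13.45 pos [0.5041 0.2349 0.0954] dist mm 2.2 turn [ 0.003 -0.     0.001] n 1 F [-0.1  0.1  0.4] w 0.0591
[ 0.2 -1.2  1.9] [ 0.003 -0.     0.001]
```

View pics/h4.png

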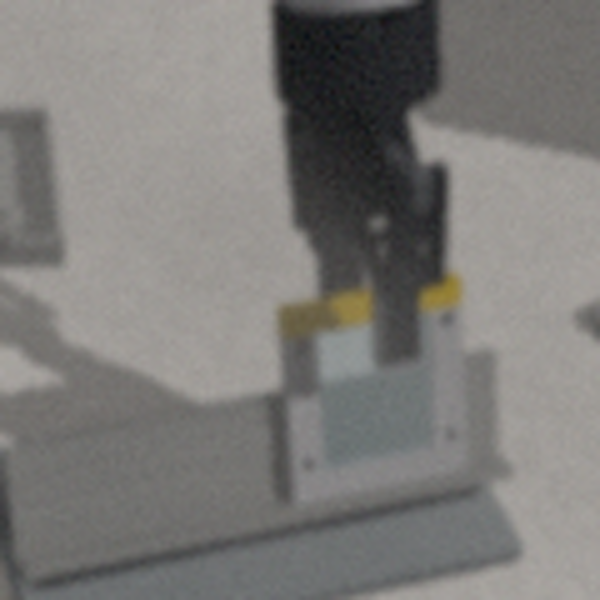

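Emit:
play_rows --pt "0 -1 2 0.003 0 0 220" --pt "0 0 0 0 0 0 255" --pt "0 0 0 0 0 0 255" --pt "0 0 0 0 0 0 255" --pt "0 0 0 0 0 0 255"

```text
clock: 14.0
tcp_pos: [0.5032, 0.2348, 0.0954]
orientation: [1.736, 2.164, 0.554]
contact_force: [-0.1, -0.4, -1.8]
grip_width: 0.0078
```

Emit:
play_rows --pt "0 0 0 0 0 0 255" --pt "0 0 0 0 0 0 255" --force 70

```text
clock: 14.2
tcp_pos: [0.5028, 0.2345, 0.095]
orientation: [1.736, 2.164, 0.553]
contact_force: [0.7, 0.6, -1.5]
grip_width: 0.0069
```

Run:
```python
from plan import *
steps(top['yellow']+zt*.034,GR)
f=grab_frame("scene");save(f,"h5.png",(330,150,450,270),5)
```

```text
t 14.2 pos [0.5028 0.2345 0.095 ] dist mm 2.2 turn [0.001 0.    0.002] n 1 F [ 0.7  0.6 -1.5] w 0.0069
[0.3 0.1 2.2] [0.001 0.    0.002]
```

View pics/h5.png

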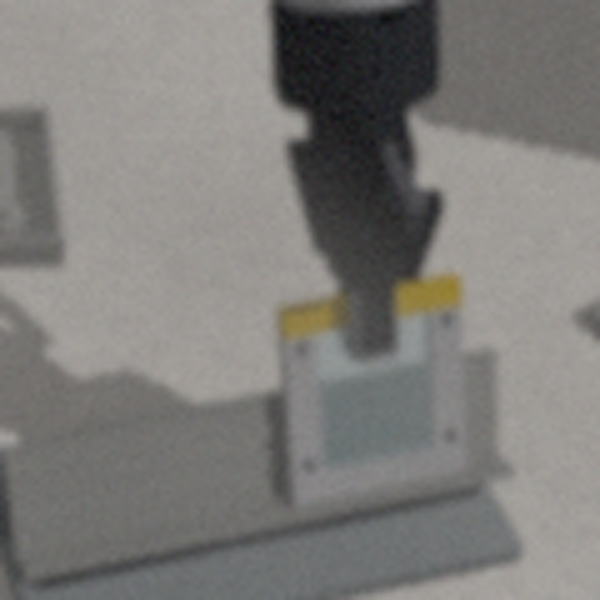

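Emit:
play_rows --pt "0 0 -8 0 0 0 255" --pt "0 0 -12 0 0 0 255" --pt "0 0 -12 0 0 0 255" --pt "0 0 -12 0 0 0 255"

```text
clock: 14.65
tcp_pos: [0.4819, 0.2296, 0.1333]
orientation: [1.738, 2.165, 0.55]
contact_force: [0.3, 1.2, -1.5]
grip_width: 0.0066
```

Emit:
play_rows --pt "-1 19 -38 0 0 0 255" --pt "-1 19 -38 0 0 0 255" --pt "-1 19 -38 0 0 0 255"

```text
clock: 14.95
tcp_pos: [0.4766, 0.2238, 0.2414]
orientation: [1.741, 2.169, 0.536]
contact_force: [1.5, -1.9, -1.9]
grip_width: 0.0068
```

Run:
```python
from plan import *
steps(slot['yellow']+np.array([0,0,.235]),RK)
print(np.round(r.get_obs()["joints"],2))
```

```text
t 14.95 pos [0.4766 0.2238 0.2414] dist mm 489.5 turn [ 0.422  0.305 -1.203] n 11 F [ 1.5 -1.9 -1.9] w 0.0068
[-43.8  -6.8  -3.9] [ 0.038  0.028 -0.109]
[-42.7 -11.7  -4.8] [ 0.038  0.028 -0.109]
[-41.  -16.5  -5.4] [ 0.038  0.028 -0.109]
[-38.8 -21.   -5.8] [ 0.038  0.028 -0.109]
[-36.1 -25.4  -5.9] [ 0.038  0.028 -0.109]
[-32.9 -29.4  -5.8] [ 0.038  0.028 -0.109]
[ 0.26  0.09 -0.97  2.19  0.62  0.54 -0.96]
```

Emit:
play_rows --pt "-43 -7 -8 0.038 0.028 -0.109 255" --pt "-42 -12 -8 0.038 0.028 -0.109 255" --pt "-41 -16 -8 0.038 0.028 -0.109 255" --pt "-39 -21 -7 0.038 0.028 -0.109 255" --pt "-36 -25 -7 0.038 0.028 -0.109 255"

```text
clock: 15.45
tcp_pos: [0.4648, 0.1089, 0.2444]
orientation: [1.455, 2.472, 0.398]
contact_force: [0.3, 0.1, -2.0]
grip_width: 0.0069
```

Run:
```python
from plan import *
steps(slot['yellow']+np.array([0,0,.235]),RK)
print(np.round(r.get_obs()["joints"],2))
```

```text
t 15.45 pos [0.4648 0.1089 0.2444] dist mm 375.6 turn [ 0.3    0.238 -0.929] n 9 F [ 0.3  0.1 -2. ] w 0.0069
[-38.2 -16.4  -3.6] [ 0.033  0.026 -0.103]
[-36.2 -20.4  -4. ] [ 0.033  0.026 -0.103]
[-33.8 -24.1  -4.2] [ 0.033  0.026 -0.103]
[-31.  -27.6  -4.1] [ 0.033  0.026 -0.103]
[-27.9 -30.8  -3.9] [ 0.033  0.026 -0.103]
[-24.4 -33.6  -3.6] [ 0.033  0.026 -0.103]
[ 0.61  0.   -0.95  2.2   0.03  0.57  0.14]
```

Emit:
play_rows --pt "-38 -16 -8 0.033 0.026 -0.103 255" --pt "-36 -20 -8 0.033 0.026 -0.103 255" --pt "-34 -24 -8 0.033 0.026 -0.103 255" --pt "-31 -28 -6 0.033 0.026 -0.103 255" --pt "-28 -31 -5 0.033 0.026 -0.103 255"

```text
clock: 15.95
tcp_pos: [0.4688, -0.0885, 0.2579]
orientation: [0.833, 2.897, 0.193]
contact_force: [0.7, 1.4, -2.4]
grip_width: 0.007
```

Run:
```python
from plan import *
steps(slot['yellow']+np.array([0,0,.235]),RK)
print(np.round(r.get_obs()["joints"],2))
```

```text
t 15.95 pos [ 0.4688 -0.0885  0.2579] dist mm 179.2 turn [ 0.136  0.114 -0.435] n 4 F [ 0.7  1.4 -2.4] w 0.007
[-29.2 -34.   -0.2] [ 0.034  0.028 -0.109]
[-25.3 -37.    0.2] [ 0.034  0.028 -0.109]
[-21.2 -39.5   0.9] [ 0.034  0.028 -0.109]
[-16.8 -41.5   1.7] [ 0.034  0.028 -0.109]
[ 0.84  0.11 -0.74  2.03 -0.04  0.89  1.13]
```

Emit:
play_rows --pt "-29 -34 0 0.034 0.028 -0.109 255" --pt "-25 -37 0 0.034 0.028 -0.109 255" --pt "-21 -39 0 0.034 0.028 -0.109 255" --pt "-14 -30 0 0.034 0.028 -0.109 255" --pt "0 0 0 0 0 0 255"

```text
clock: 16.45
tcp_pos: [0.4952, -0.2675, 0.2487]
orientation: [-0.173, -3.129, 0.015]
contact_force: [0.4, -0.2, -2.1]
grip_width: 0.0068
```

Run:
```python
from plan import *
steps(slot['yellow']+np.array([0,0,.235]),RK)
print(np.round(r.get_obs()["joints"],2))
```

```text
t 16.45 pos [ 0.4952 -0.2675  0.2487] dist mm 3.0 turn [-0.01  -0.007  0.013] n 1 F [ 0.4 -0.2 -2.1] w 0.0068
[-0.8  2.3  1.7] [-0.01  -0.007  0.013]
[ 0.91  0.35 -0.66  1.77  0.25  1.11  1.62]
```

Emit:
play_rows --pt "0 1 30 -0.01 -0.007 0.013 255" --pt "0 0 30 0 0 0 255" --pt "0 0 10 0 0 0 255" --pt "0 0 0 0 0 0 255" --pt "0 0 0 0 0 0 255"

```text
clock: 16.95
tcp_pos: [0.4956, -0.2657, 0.1773]
orientation: [0.198, 3.134, 0.003]
contact_force: [0.3, -0.7, -1.4]
grip_width: 0.0067
```

Run:
```python
from plan import *
steps([.4965,-.265,.15],RK)
f=grab_frame("scene");save(f,"k1.png",(120,130,290,290),4.4)
C=cloud(f)
m=(C[...,2]>.125)&(C[...,2]<.165)&(abs(C[...,1]+.268)<.02)&(abs(C[...,0]-.497)<.06)
P=C[m];print(len(P),P.min(0),P.max(0));print(np.polyfit(P[:,0]-.497,P[:,1],1))
```

```text
t 16.95 pos [ 0.4956 -0.2657  0.1773] dist mm 27.4 turn [ 0.002  0.001 -0.003] n 1 F [ 0.3 -0.7 -1.4] w 0.0067
[-0.8  0.8 27.3] [ 0.002  0.001 -0.003]
261 [ 0.45191287 -0.27715261  0.12522238] [ 0.54356768 -0.25670289  0.16476064]
[-0.14340232 -0.26483676]
```

View pics/k1.png

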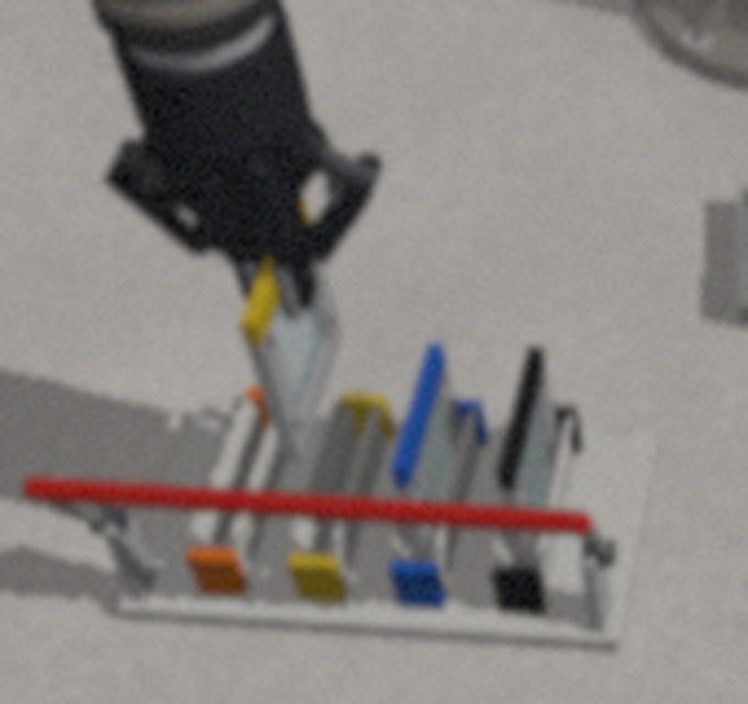

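Emit:
play_rows --pt "-1 1 15 0 0 -0.003 255" --pt "0 0 15 0 0 0 255" --pt "0 0 10 0 0 0 255" --pt "0 0 0 0 0 0 255"

```text
clock: 17.4
tcp_pos: [0.4987, -0.2651, 0.137]
orientation: [0.193, 3.13, -0.001]
contact_force: [-0.6, -0.4, -1.8]
grip_width: 0.0069
```

Emit:
play_rows --pt "0 0 8 0 0 0 255" --pt "0 0 8 0 0 0 255" --pt "0 0 0 0 0 0 255"

```text
clock: 17.7
tcp_pos: [0.4988, -0.2651, 0.1194]
orientation: [0.193, 3.13, -0.001]
contact_force: [-0.7, 0.2, -1.7]
grip_width: 0.007
```

Emit:
play_rows --pt "0 0 7 0 0 0 255" --pt "0 0 7 0 0 0 255" --pt "0 0 0 0 0 0 255"

```text
clock: 18.0
tcp_pos: [0.4992, -0.2652, 0.1044]
orientation: [0.193, 3.13, -0.001]
contact_force: [0.7, 0.3, -1.4]
grip_width: 0.0069
```

Emit:
play_rows --pt "2 0 7 0 0 0 255" --pt "0 0 7 0 0 0 255" --pt "0 0 0 0 0 0 255"

```text
clock: 18.3
tcp_pos: [0.4972, -0.2651, 0.0893]
orientation: [0.193, 3.129, -0.001]
contact_force: [0.4, 0.2, -2.5]
grip_width: 0.0067
```

Emit:
play_rows --pt "0 0 4 0 0 0 255" --pt "0 0 0 0 0 0 255"

```text
clock: 18.5
tcp_pos: [0.4972, -0.2651, 0.0848]
orientation: [0.193, 3.129, -0.001]
contact_force: [-0.2, 0.7, -2.7]
grip_width: 0.0073
```

Emit:
play_rows --pt "0 0 2 0 0 0 255" --pt "0 0 0 0 0 0 255"

```text
clock: 18.7
tcp_pos: [0.4975, -0.2651, 0.0829]
orientation: [0.193, 3.129, -0.001]
contact_force: [1.2, -0.3, -1.0]
grip_width: 0.0065
```

Emit:
play_rows --pt "0 0 2 0 0 0 255" --pt "0 0 0 0 0 0 255"

```text
clock: 18.9
tcp_pos: [0.4977, -0.2652, 0.081]
orientation: [0.193, 3.128, -0.002]
contact_force: [0.9, 0.4, -2.1]
grip_width: 0.0064
```

Emit:
play_rows --pt "0 0 1.5 0 0 0 255" --pt "0 0 0 0 0 0 255"

```text
clock: 19.1
tcp_pos: [0.4983, -0.2654, 0.0801]
orientation: [0.193, 3.127, -0.002]
contact_force: [-1.6, 0.1, -0.1]
grip_width: 0.0068
```

Emit:
play_rows --pt "0 0 1.5 0 0 0 255" --pt "0 0 0 0 0 0 255"

```text
clock: 19.3
tcp_pos: [0.4988, -0.2655, 0.0802]
orientation: [0.193, 3.127, -0.004]
contact_force: [-0.9, 0.3, -1.9]
grip_width: 0.0069
```

Emit:
play_rows --pt "0 0 1.5 0 0 0 255" --pt "0 0 0 0 0 0 255"

```text
clock: 19.5
tcp_pos: [0.4994, -0.2657, 0.0801]
orientation: [0.193, 3.126, -0.006]
contact_force: [-1.6, 0.5, 0.1]
grip_width: 0.0068
```

Emit:
play_rows --pt "0 0 0 0 0 0 215" --pt "0 0 0 0 0 0 195" --pt "0 0 0 0 0 0 195" --pt "0 0 -15 0 0 0 195" --pt "0 0 -30 0 0 0 195"

```text
clock: 20.0
tcp_pos: [0.497, -0.2646, 0.1231]
orientation: [0.193, 3.131, -0.001]
contact_force: [0.4, -1.2, 0.8]
grip_width: 0.0199
```

Emit:
play_rows --pt "0 0 -40 0 0 0 195" --pt "0 0 -40 0 0 0 195" --pt "0 0 -40 0 0 0 255" --pt "0 0 0 0 0 0 255"

```text
clock: 20.4
tcp_pos: [0.4984, -0.2639, 0.2548]
orientation: [0.19, 3.125, -0.003]
contact_force: [0.0, -0.4, 0.1]
grip_width: 0.0002
```

Run:
```python
from plan import *
f=grab_frame("scene");save(f,"l1.png",(120,190,290,290),4.5);C=cloud(f)
hsv=cv2.cvtColor(f["color"],cv2.COLOR_BGR2HSV)
for k,lo,hi in(('blue',105,125),('yel',20,32)):
    m=(hsv[...,0]>=lo)&(hsv[...,0]<=hi)&(hsv[...,1]>120)&(C[...,2]>.08)&(C[...,1]<-.15)&(C[...,0]>.4)
    P=C[m];print(k,len(P),P.mean(0),P.min(0),P.max(0))
m=(hsv[...,2]<50)&(C[...,2]>.08)&(abs(C[...,1]+.157)<.02)&(abs(C[...,0]-.508)<.06)
P=C[m];print('blk',len(P),P.mean(0),P.max(0))
m=((hsv[...,0]<8)|(hsv[...,0]>172))&(hsv[...,1]>150)&(C[...,2]>.1)&(C[...,2]<.17)&(C[...,0]>.53)&(C[...,0]<.65)&(C[...,1]<-.08)
P=C[m];print('bar',len(P),P.mean(0),P.min(0),P.max(0),np.polyfit(P[:,1]+.254,P[:,0],1),np.polyfit(P[:,1]+.254,P[:,2],1))
steps([.63,-.26,.26],RK)
```

```text
blue 131 [ 0.51401257 -0.21401673  0.12269026] [ 0.46530037 -0.28352594  0.10029403] [ 0.55502272 -0.20443465  0.42368982]
yel 152 [ 0.50624593 -0.26614944  0.10963815] [ 0.45967644 -0.27548463  0.09971641] [ 0.54714616 -0.2581109   0.11638061]
blk 80 [ 0.52128851 -0.15776455  0.11080987] [ 0.55737798 -0.15047094  0.11579626]
bar 470 [ 0.5995766  -0.24798632  0.14526465] [ 0.58143873 -0.38432581  0.13967381] [ 0.61834207 -0.11468227  0.14995449] [0.11791533 0.5988675 ] [-0.00073544  0.14526907]
t 20.45 pos [ 0.4971 -0.2637  0.2523] dist mm 133.2 turn [-0.     0.008  0.002] n 3 F [ 0.4 -0.  -0.2] w 0.0
[-43.8   6.6  -2.2] [-0.     0.003  0.001]
[-43.8   6.6  -2.3] [-0.     0.003  0.001]
[-43.8   6.7  -2.5] [-0.     0.003  0.001]
```

View pics/l1.png

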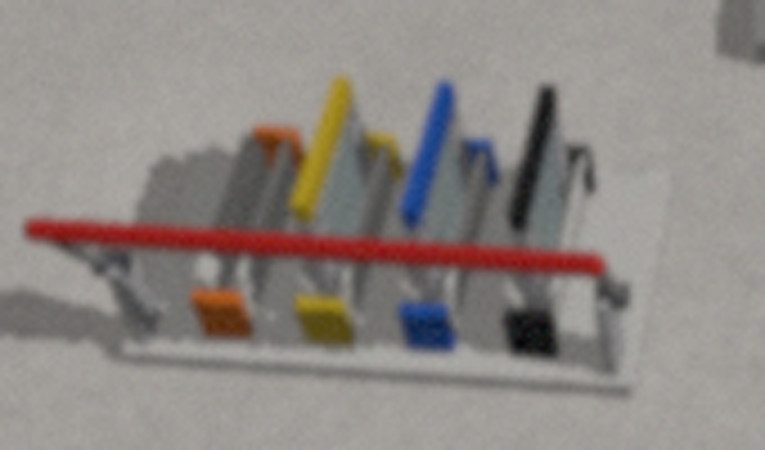

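```bash
cat >> plan.py <<'E'
rc=np.array([.4996,-.2383,0])
def kp(s,z): return rc+ry*s+np.array([0,0,z])
E
python3 - <<'E'
from plan import *
steps(kp(.145,.25),RK)
E
```

```text
t 20.45 pos [ 0.4971 -0.2637  0.2523] dist mm 146.6 turn [-0.     0.008  0.002] n 4 F [ 0.4 -0.  -0.2] w 0.0
[-36.1   6.3   0.9] [-0.     0.002  0.001]
[-36.1   6.3   0.8] [-0.     0.002  0.001]
[-36.1   6.3   0.7] [-0.     0.002  0.001]
[-36.1   6.3   0.6] [-0.     0.002  0.001]
```

Emit:
play_rows --pt "-36 6 0 0 0.002 0 255" --pt "-36 6 0 0 0.002 0 255" --pt "-36 6 0 0 0.002 0 255" --pt "-36 6 0 0 0.002 0 255" --pt "0 0 0 0 0 0 255"

```text
clock: 20.95
tcp_pos: [0.6431, -0.2583, 0.2495]
orientation: [-0.195, -3.128, 0.002]
contact_force: [-0.9, 0.7, 0.2]
grip_width: -0.0003
```

Run:
```python
from plan import *
steps(kp(.145,.125),RK)
f=grab_frame("scene");save(f,"m1.png",(120,150,290,290),4.5);f=grab_frame("top");save(f,"m2.png",(365,190,505,310),5)
```

```text
t 20.95 pos [ 0.6431 -0.2583  0.2495] dist mm 124.5 turn [-0.002 -0.008 -0.001] n 3 F [-0.9  0.7  0.2] w -0.0003
[-0.4  0.8 41.5] [-0.001 -0.003 -0.   ]
[-0.2  0.7 41.5] [-0.001 -0.003 -0.   ]
[-0.1  0.7 41.5] [-0.001 -0.003 -0.   ]
```

View pics/m1.png

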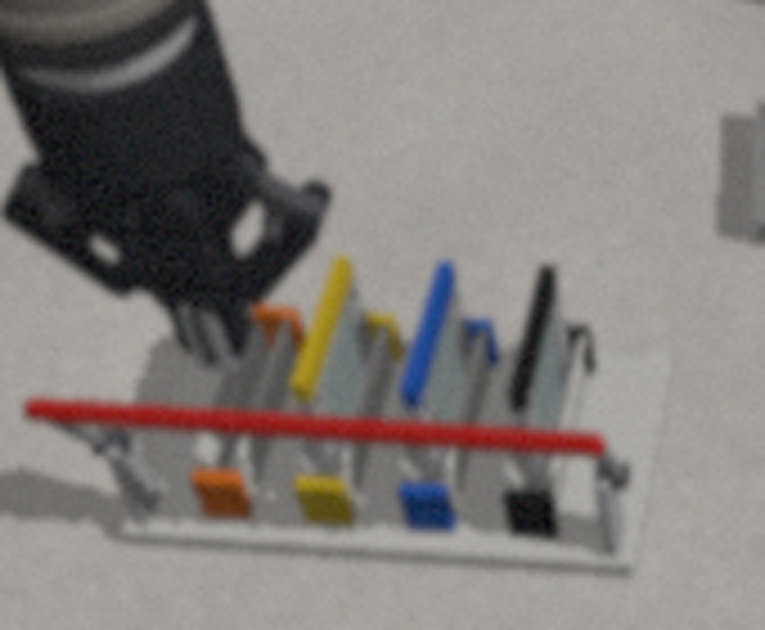

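View pics/m2.png

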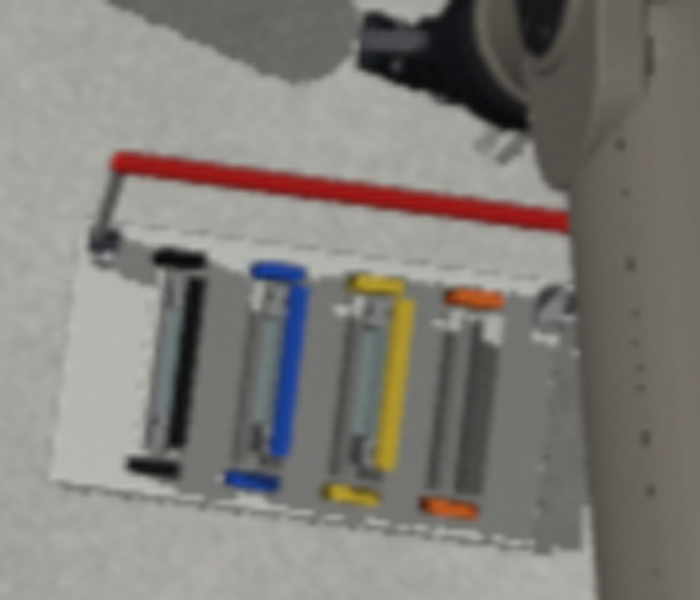

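Emit:
play_rows --pt "0 1 40 0 -0.004 0 255" --pt "0 1 40 0 -0.004 0 255" --pt "0 1 40 0 0 0 255" --pt "0 0 4 0 0 0 255"

```text
clock: 21.45
tcp_pos: [0.6352, -0.26, 0.1243]
orientation: [-0.203, -3.133, 0.011]
contact_force: [-0.2, 0.1, -0.8]
grip_width: 0.0001
```

Run:
```python
from plan import *
steps(kp(.1,.125),RK)
f=grab_frame("scene");save(f,"m3.png",(120,150,290,290),4.5)
```

```text
t 21.45 pos [ 0.6352 -0.26    0.1243] dist mm 37.6 turn [-0.007 -0.001 -0.006] n 1 F [-0.2  0.1 -0.8] w 0.0001
[37.3  4.5 -0.7] [-0.007 -0.001 -0.006]
```

View pics/m3.png

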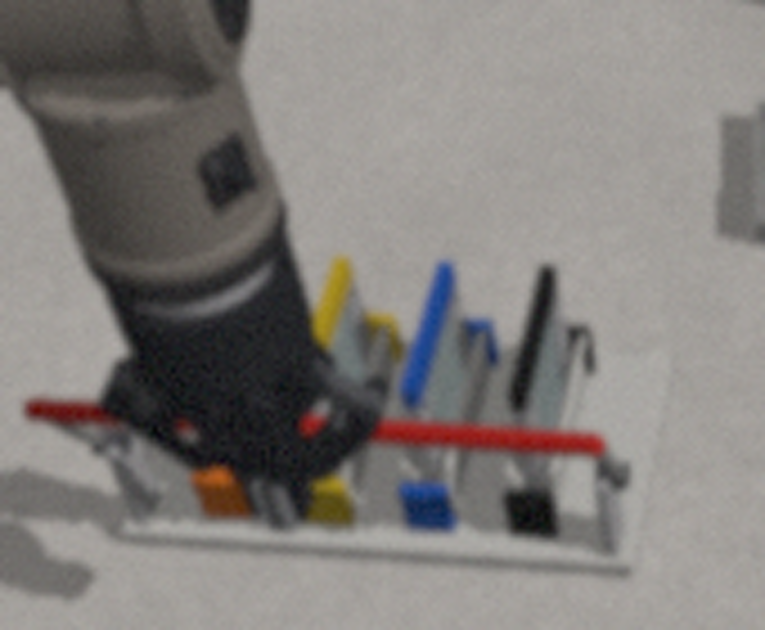

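Emit:
play_rows --pt "15 4 0 -0.007 0 -0.006 255" --pt "15 0 0 0 0 0 255" --pt "15 0 0 0 0 0 255"

```text
clock: 21.8
tcp_pos: [0.597, -0.252, 0.1344]
orientation: [0.195, 3.12, -0.004]
contact_force: [5.0, -1.8, 3.3]
grip_width: 0.0001
```

Run:
```python
from plan import *
steps(kp(.05,.125),RK)
f=grab_frame("scene");save(f,"m4.png",(120,150,290,290),4.5)
```

```text
t 21.8 pos [ 0.597  -0.252   0.1344] dist mm 49.3 turn [-0.002  0.016 -0.001] n 2 F [ 5.  -1.8  3.3] w 0.0001
[24.3  0.8  4.3] [-0.001  0.008 -0.   ]
[24.2  0.8  4.5] [-0.001  0.008 -0.   ]
```

View pics/m4.png

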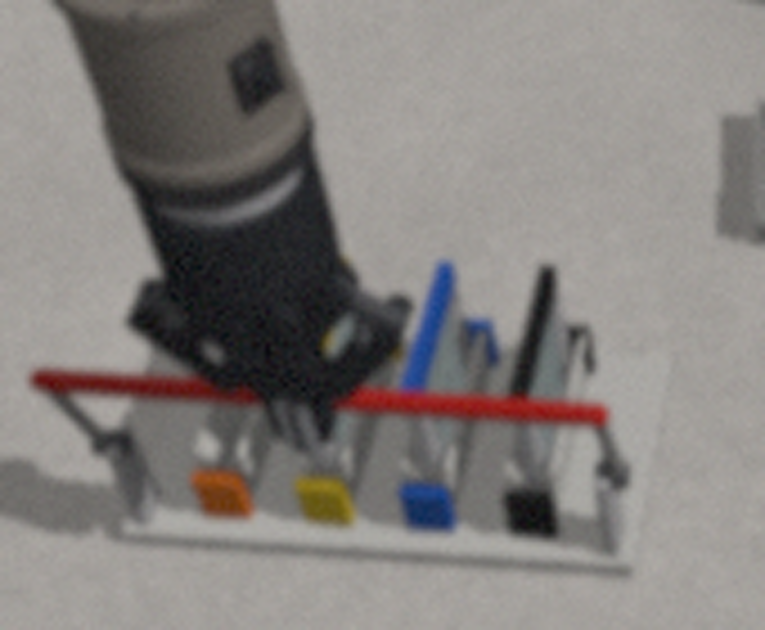

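Emit:
play_rows --pt "14 0 2 0 0.005 0 255" --pt "14 0 2 0 0.005 0 255" --pt "14 0 2 0 0.005 0 255"

```text
clock: 22.15
tcp_pos: [0.5586, -0.2482, 0.1369]
orientation: [0.197, 3.121, -0.011]
contact_force: [2.5, -0.2, -2.0]
grip_width: -0.0002
```

Run:
```python
from plan import *
steps(kp(.02,.125),RK)
f=grab_frame("scene");save(f,"m5.png",(120,150,290,290),4.5)
```

```text
t 22.15 pos [ 0.5586 -0.2482  0.1369] dist mm 41.5 turn [-0.006  0.015 -0.002] n 1 F [ 2.5 -0.2 -2. ] w -0.0002
[39.9  2.5 11.2] [-0.006  0.015 -0.002]
```

View pics/m5.png

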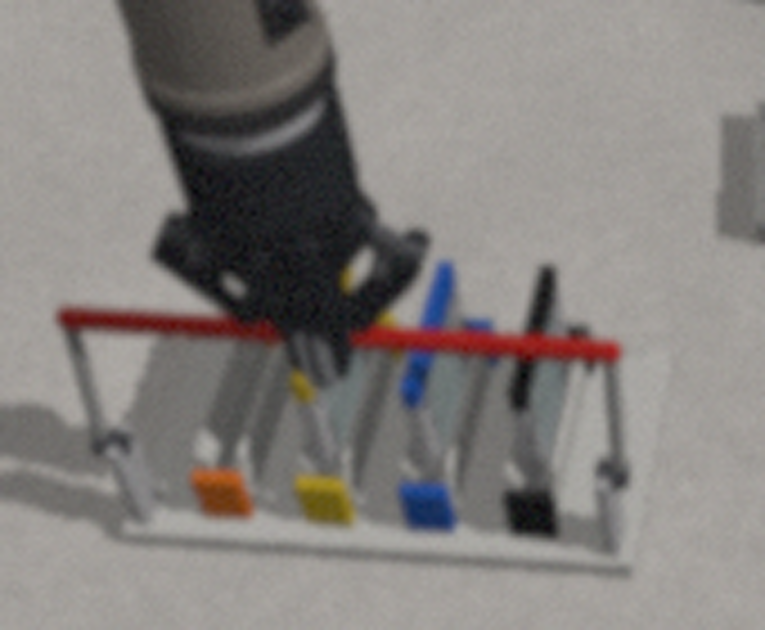

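Emit:
play_rows --pt "12 2 3 -0.003 0.006 0 255" --pt "12 1 3 -0.003 0.006 0 255" --pt "12 0 4 0 0.003 0 255"

```text
clock: 22.5
tcp_pos: [0.52, -0.2412, 0.1257]
orientation: [-0.199, -3.135, 0.0]
contact_force: [6.4, -1.9, -2.0]
grip_width: -0.0002
```

Run:
```python
from plan import *
steps(kp(.0,.13),RK)
f=grab_frame("scene");save(f,"m6.png",(120,150,290,290),4.5)
```

```text
t 22.5 pos [ 0.52   -0.2412  0.1257] dist mm 21.1 turn [-0.    -0.001 -0.003] n 1 F [ 6.4 -1.9 -2. ] w -0.0002
[20.6  0.3 -4.3] [-0.    -0.001 -0.003]
```

View pics/m6.png

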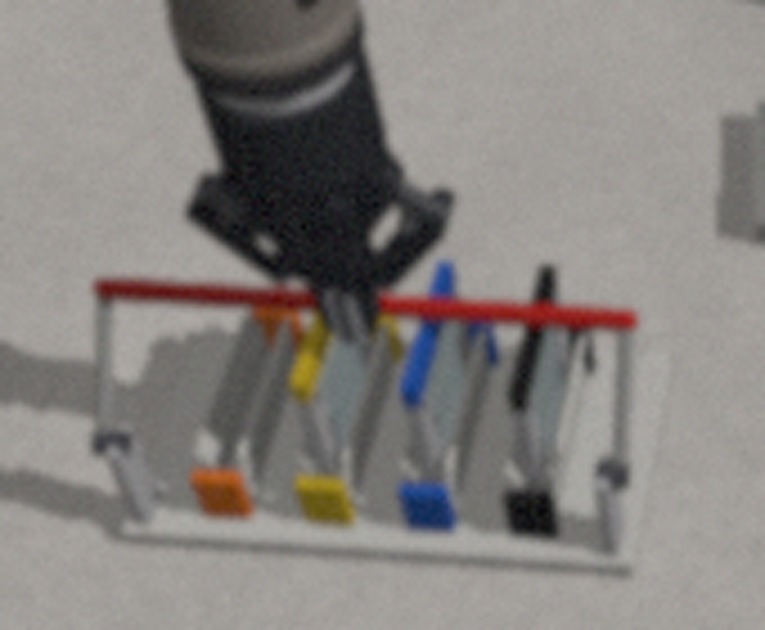

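Emit:
play_rows --pt "-8 0 0 0 0 0 255" --pt "-4 0 -20 0 0 0 255" --pt "0 0 -20 0 0 0 255" --pt "0 0 0 0 0 0 255"

```text
clock: 22.95
tcp_pos: [0.5255, -0.2417, 0.1626]
orientation: [-0.199, -3.118, -0.005]
contact_force: [0.4, -0.1, -0.1]
grip_width: 0.0001
```

Run:
```python
from plan import *
steps(kp(.002,.145),RK)
f=grab_frame("scene");save(f,"n1.png",(120,150,290,290),4.5);C=cloud(f)
hsv=cv2.cvtColor(f["color"],cv2.COLOR_BGR2HSV)
m=((hsv[...,0]<8)|(hsv[...,0]>172))&(hsv[...,1]>150)&(C[...,2]>.1)&(C[...,2]<.17)&(C[...,0]>.45)&(C[...,0]<.65)&(C[...,1]<-.08)
P=C[m]-rc;print('bar s',np.median(P@ry),np.percentile(P[:,2],[5,50,95]))
```

```text
t 22.95 pos [ 0.5255 -0.2417  0.1626] dist mm 29.9 turn [ 0.002 -0.018 -0.004] n 1 F [ 0.4 -0.1 -0.1] w 0.0001
[23.8  0.  18. ] [ 0.002 -0.018 -0.004]
bar s 0.0070365494331261925 [0.12572012 0.12916422 0.1321214 ]
```

Emit:
play_rows --pt "24 0 5 0 -0.018 -0.004 255" --pt "0 0 0 0 0 0 255" --pt "0 0 6 0 0 0 255" --pt "0 0 5 0 0 0 255"

```text
clock: 23.4
tcp_pos: [0.499, -0.2377, 0.1419]
orientation: [-0.193, -3.13, -0.007]
contact_force: [-0.7, 0.3, 0.9]
grip_width: 0.0002
```

Run:
```python
from plan import *
steps(kp(.002,.128),RK)
```

```text
t 23.4 pos [ 0.499  -0.2377  0.1419] dist mm 14.2 turn [ 0.004 -0.006  0.001] n 1 F [-0.7  0.3  0.9] w 0.0002
[-2.8 -0.6 13.9] [ 0.004 -0.006  0.001]
```

Emit:
play_rows --pt "-2 0 5 0 -0.006 0 255" --pt "0 0 4 0 0 0 255" --pt "0 0 3 0 0 0 255"

```text
clock: 23.7
tcp_pos: [0.5008, -0.2376, 0.1276]
orientation: [-0.193, -3.132, -0.008]
contact_force: [-5.7, 0.8, 22.3]
grip_width: 0.0003
```

Emit:
play_rows --pt "0 0 3 0 0 0 255" --pt "0 0 3 0 0 0 255"

```text
clock: 23.9
tcp_pos: [0.501, -0.2376, 0.1272]
orientation: [-0.194, -3.129, -0.002]
contact_force: [-15.5, 3.8, 40.0]
grip_width: -0.0
```

Emit:
play_rows --pt "0 0 4 0 0 0 255" --pt "0 0 4 0 0 0 255"

```text
clock: 24.1
tcp_pos: [0.5011, -0.2377, 0.1271]
orientation: [-0.195, -3.126, 0.007]
contact_force: [-16.6, 4.2, 42.1]
grip_width: -0.0001
```

Firmly on its stop (z 0.127, resisting). Retreat and check.

Emit:
play_rows --pt "0 0 -5 0 0 0 255" --pt "0 0 -25 0 0 0 255" --pt "0 0 -45 0 0 0 255" --pt "0 0 -45 0 0 0 255" --pt "0 0 -30 0 0 0 255"

```text
clock: 24.6
tcp_pos: [0.5015, -0.2357, 0.279]
orientation: [-0.191, -3.12, 0.003]
contact_force: [0.1, 0.0, 0.4]
grip_width: -0.0002
```

Emit:
play_rows --pt "10 45 -10 0 0 0 255" --pt "10 45 0 0 0 0 255" --pt "10 45 0 0 0 0 255" --pt "10 45 0 0 0 0 255" --pt "0 0 0 0 0 0 255"

```text
clock: 25.1
tcp_pos: [0.4888, -0.0475, 0.2949]
orientation: [-0.2, -3.133, 0.007]
contact_force: [0.4, -0.5, 0.7]
grip_width: -0.0002
```

Run:
```python
from plan import *
state()
f=grab_frame("scene");save(f,"z0.png");save(f,"z1.png",(120,170,290,290),4.5);C=cloud(f)
hsv=cv2.cvtColor(f["color"],cv2.COLOR_BGR2HSV)
m=((hsv[...,0]<8)|(hsv[...,0]>172))&(hsv[...,1]>150)&(C[...,2]>.1)&(C[...,2]<.17)&(C[...,0]>.45)&(C[...,0]<.65)&(C[...,1]<-.08)
P=C[m]-rc;print('bar s',np.median(P@ry),np.percentile(P[:,2],[5,50,95]))
for k,lo,hi in(('blue',105,125),('yel',20,32)):
    m=(hsv[...,0]>=lo)&(hsv[...,0]<=hi)&(hsv[...,1]>120)&(C[...,2]>.08)&(C[...,2]<.2)&(C[...,1]<-.15)&(C[...,0]>.4)
    P=C[m];print(k,len(P),P.mean(0),P.max(0))
f=grab_frame("top");save(f,"z2.png")
save(f,"z3.png",(365,200,505,310),5.5)
```

```text
{'clock': np.float64(25.1), 'joints': array([ 0.7002,  0.1959, -0.8232,  1.8599,  0.1608,  1.1551,  1.2642]), 'tcp_pos': array([ 0.4888, -0.0475,  0.2949]), 'orientation': array([-0.1998, -3.1333,  0.0066]), 'contact_force': array([ 0.4209, -0.5094,  0.7032]), 'moment': array([-0.0118, -0.0023,  0.0293]), 'grip_width': np.float64(-0.0002)}
[[-0.992  0.127 -0.002]
 [ 0.127  0.992 -0.004]
 [ 0.002 -0.004 -1.   ]]
bar s 0.004549493772613229 [0.12265142 0.12659571 0.12964269]
blue 92 [ 0.51923158 -0.21215294  0.1101307 ] [ 0.55362211 -0.20408525  0.11473728]
yel 126 [ 0.51199505 -0.26671297  0.10964199] [ 0.54690213 -0.23200948  0.11977212]
```

View pics/z1.png

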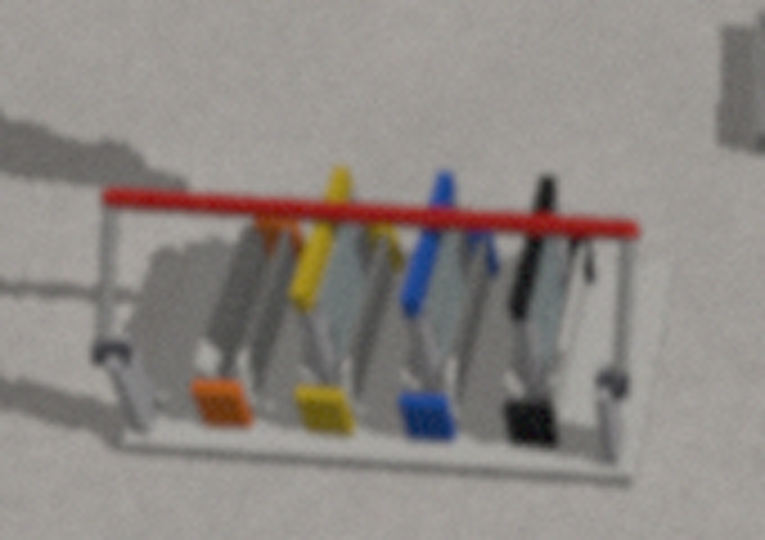

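View pics/z0.png

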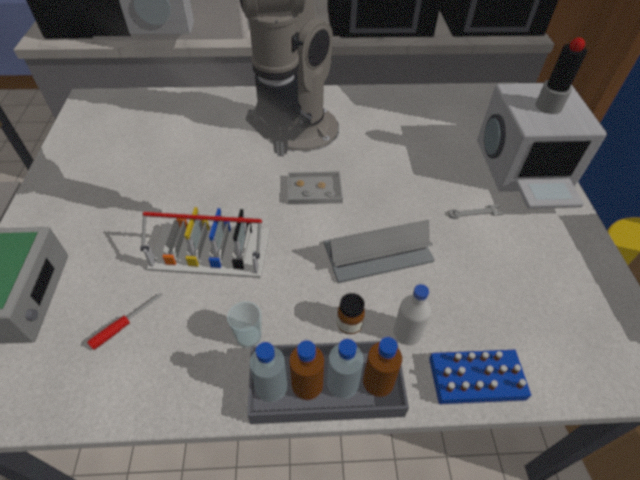

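View pics/z3.png

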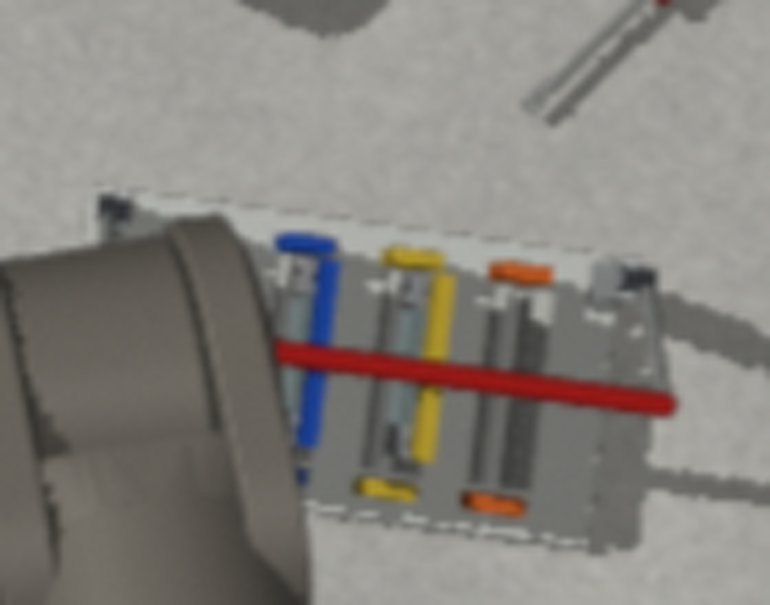

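Run:
```python
from h import *
print(r.hand_in())
```

```text
the job is handed in; nothing more can be done
None
```

I lifted both plates off the easel and lowered each into its matching slot, strip upwards, blue in blue and yellow in yellow, then let go. I then swung the red keeper bar over and pressed it down onto its stop. The job was handed in at about 25 s on the robot clock, with no verdict reported.

- **Plates:** Each one stopped moving down at the height expected for sitting on the slot floor. Afterwards their strips stood about level with the black plate's (tops about 112–116 mm in the depth images).
- **Keeper bar:** Pressing down met solid resistance with the fingertips at 127 mm, and about 42 N upward at the wrist. This was through the fingertips, not the gripper's body. In the last images the top of the bar reads about 128 mm, as expected for fully closed.
- **Everything else:** The last scene view shows the easel empty and the black plate and the other bench items where they were. The arm was clear of everything.
- **Disagreements:**
  - The two cameras differed by 2–3 mm in x and y.
  - While a plate was being seated, the force reading stayed near zero. I judged the floor contact from the downward motion stopping rather than from force.
  - In the last top view the arm hid the black plate and the left end of the bar, so those were checked only in the scene view.

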